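# Put a mended tile to press

## Task

Put the mended terracotta tile to press: on the black press bed with the green rectangle build one stack, in this order from the bottom up: the pale wooden board, the terracotta tile, the white cover plate, and last the steel weight with its red grip on top. Set each piece down gently and flat, centred on the one below and with its length along the length of the bed, and let go of it before fetching the next. Leave the blue tile, the jar, the beaker and the brush where they are.

Things in the scene. Friction and masses are not known exactly. Their poses are not given: they have to be found in the camera images.
- board_mid (a point): Pressing board: plain pale wooden slab, 100 long x 60 wide x 22 mm high, about 90 g. Point at its centre, half-way up. Its x axis runs along its length, y across its width, z up; it starts flat on the table, a half turn looks the same.
- tile_mid (a point): Mended tile: terracotta slab with a thin white repaired crack on top, 90 long x 52 wide x 18 mm high, about 160 g. Point at its centre, half-way up. Its x axis runs along its length, y across its width, z up; it starts flat on the table, a half turn looks the same.
- plate_mid (a point): Cover plate: plain white plastic slab, 94 long x 56 wide x 20 mm high, about 120 g. Point at its centre, half-way up. Its x axis runs along its length, y across its width, z up; it starts flat on the table, a half turn looks the same.
- weight_grip (a point): Weight: dark steel block 80 long x 50 wide x 26 mm high with a red grip bar on its top, 56 long x 22 wide x 36 mm high (62 mm high in all, about 0.65 kg). Point at the centre of the red bar, 44 mm above the weight's underside. The bar and the block both run along x, y is across the width (pinch the bar across its 22 mm), z up.
- bed_top (a point): Press bed, fixed in place for the run: black plate 150 long x 110 wide x 12 mm high with a green rectangle 112 x 72 mm on its top and small brass dots in its corners. Point at the centre of its top surface (the centre of the green), 12 mm above the table. x along its length, y across, z up. It may lie on the left or the right; a white tray of the same outline, 22 mm high, lies on the other side.
- blue_tile_mid (a point): Bystander, to be left alone: blue tile with two white lines, 86 x 50 x 18 mm high, loose. Point at its centre; x along its length.
- jar_mid (a point): Bystander, to be left alone: small amber glass jar with a black cap, 48 mm across, 62 mm high, loose. Point half-way up its axis.
- beaker_mid (a point): Bystander, to be left alone: open clear glass beaker, 72 mm across, 85 mm high, loose, near the far side. Point half-way up its axis.
- brush_grip (a point): Bystander, to be left alone: brush 170 mm long lying near the far side, loose. Point on its handle; x along the brush.
Not all that is in view belongs to the job. What is shaped like the part that bears weight_grip but pink is not meant.

How it is judged:
By the outcome, as a careful person would: the job done as asked, in the order asked, and still so for the second after the job is handed in, with the robot touching nothing.
It also fails if it takes over 128 s, if anything falls off the work surface, if the arm or the gripper's body presses on something with over 40 N, if the wrist force passes 120 N, or if a joint passes its speed limit or range.

## Robot

A 7-joint arm with a two-finger parallel gripper is mounted at the origin on the work surface. World frame = base frame: x ahead of the robot, y to its left, z up, the work surface at z = 0. Lengths are in m, angles in rad, forces in N, time in s.
With the tool pointing down it reaches from about 0.425 to 0.925 m from the base axis. Payload 6.8 kg.
Tool frame: the origin (TCP) lies on the centre line of the jaws, within the pads' length; the fingertips stand 14 mm ahead of it and the grasp point (between the pads) lies 5 mm behind it; y points along the fingers, x is the direction in which the jaws open and shut, and the axes are right-handed (so a half turn about y gives the same grasp; the last joint's range is limited). The gripper opens to 85 mm and grips with 20 to 120 N. Pads are 22 mm wide; open, the fingers measure 114 mm over their backs; the gripper's body (76 mm by 85 mm) begins 54 mm behind the grasp point. The pads swing forward as they close: fully open they stand 13 mm farther back than shut.
Start: joints at [-1.428, 0.477, 0.022, 1.555, -0.011, 1.109, -0.083], TCP at [0.168, 0.654, 0.245] pointing down, gripper open.
Joint ranges: [-2.96, 2.96], [-0.34, 2.1], [-1.41, 1.46], [0.24, 2.44], [-1.37, 4.51], [0.17, 1.92], [-2.96, 2.96]. Speed limits (rad/s): [2.39, 2.39, 3.14, 3.14, 3.14, 3.14, 3.14].

## Interface

Orientations are given as a rotation vector (axis times angle).
In Python, from bench import get_obs, vision, ticket gives the robot as it stands. The module is installed in compiled form; this text tells all that it offers.
- The arm moves only by the tool jog_arm, never from a script. Its argument "motion" is a list of rows, each an object of numbers: "gripper": the finger opening in mm, from 0 to 85.4; "tx", "ty", "tz": the shift along the tool's x, y, z in mm; "ax", "ay", "az": the turn, a rotation vector about the tool's x, y, z in rad. In form: [{"gripper": .., "tx": .., "ty": .., "tz": .., "ax": .., "ay": .., "az": ..}, ...]. A call has 1 to 12 rows; each row shifts and turns the commanded pose from where the row before left it, along the tool's axes as they then stand; what a row does not reach is not made up. A row lasts 1/10 s, in which the tool goes at most 50 mm and 8.59 degrees, less where a joint would pass 70% of its speed; a pose out of reach is approached as far as the arm can. A call is refused whole if a number of a shift passes 50 or a number of a turn 0.15, either way. A call with a gripper value outside its range is refused whole. The fingers move at their own pace and stop on an object; "newtons" is the grip in N (left out, the last holds). Time passes only in rows, so rows that do not move let the fingers close. It gives the time, the measured TCP pose, the force and the opening at its end, in the units of the state.
- get_obs(): the state, without advancing time (a new reading comes with each control period).
- vision.grab_frame(name): name is "side" or "top"; returns the picture (384x512x3 uint8, red, green, blue); there is no depth.
- vision.get_calibration(name): a dict with "camera_matrix" (3x3 intrinsics, pixels), "k1" (the pictures are not rectified: a ray, as slopes to the right and down, at radius r is drawn at 1 + k1 r^2 times it, then the intrinsics apply), "world_from_camera" (4x4, takes a point from camera to world coordinates). Camera axes: x right, y down, z forward; pixel columns grow to the right and rows downward; lengths in m; the calibration is good to about 2 mm. A picture is of the moment at which its call begins. get_calibration takes no time and is no camera call.
- ticket.hand_in(): hands the job in, once; it reports no verdict.
The state is a dict: "clock": time; "joints": joint angles; "qvel": joint speeds; "tau": joint torques, N m; "tcp_pos": TCP position; "orientation": TCP orientation; "contact_force": force on the tool from outside, world axes, zero at the start; "moment": the same for the moment, N m; "grip_width": finger opening in m.
Only numpy, scipy, OpenCV 4.12 (cv2) and the standard library are available. Lean on these libraries where they do the work, as an engineer would, in place of code of your own. Each camera call takes 0.05 s, during which the arm holds its last target.

## Working session

There is one attempt and no reset: what is moved stays moved. The work goes in short steps, Python scripts to look and compute and a tool call to move; the robot and the scene stay as the last step left them, time stands still between calls to the robot, and variables do not carry over. Pictures are saved under pics/ and viewed, and the job is handed in when it is done.

Besides the shell and the picture viewer there is one more tool, called after ">>>" as name(argument=value, ...) on one line, values as JSON. jog_arm: Moves the arm, as the interface text tells. Its arguments: {"type":"object","properties":{"motion":{"type":"array"},"newtons":{"type":"number"}},"required":["motion"]}

```bash
mkdir -p pics; ls; python3 - <<'E'
from bench import get_obs, vision
import cv2
print(get_obs())
for n in("side","top"):
    im=vision.grab_frame(n); cv2.imwrite(f"pics/{n}0.png",im[:,:,::-1]); 
    c=vision.get_calibration(n); print(c)
E
```

```text
pics
{'clock': 0.0, 'joints': array([-1.42810631,  0.47782971,  0.02231866,  1.55647265, -0.01149985,
        1.10931156, -0.08310527]), 'qvel': array([-0.00079072, -0.0012876 , -0.00128956, -0.00058629, -0.00050442,
       -0.00107171, -0.00133957]), 'tau': array([-5.25512041e-04, -5.96463311e+01,  1.60773519e+00, -2.81187218e+01,
        1.24431317e-02,  9.46426706e-03, -3.08325632e-06]), 'tcp_pos': array([0.16737103, 0.65331768, 0.24429649]), 'orientation': array([-1.3187389 , -1.02152929,  1.02388229]), 'contact_force': array([ 0.91759881, -0.07540876, -0.16592864]), 'moment': array([ 0.00676173, -0.02758932, -0.00573514]), 'grip_width': 0.08558719561188348}
{'camera_matrix': array([[470.09058336,   0.        , 253.26613356],
       [  0.        , 470.09058336, 191.02875792],
       [  0.        ,   0.        ,   1.        ]]), 'k1': -0.12865213830783112, 'world_from_camera': array([[ 0.84824245, -0.4075913 ,  0.33816279,  0.06923079],
       [-0.52939728, -0.63454058,  0.56311346, -0.76560419],
       [-0.01494214, -0.6566792 , -0.75402199,  1.08388653],
       [ 0.        ,  0.        ,  0.        ,  1.        ]])}
{'camera_matrix': array([[412.17248553,   0.        , 248.77930028],
       [  0.        , 412.17248553, 197.05504984],
       [  0.        ,   0.        ,   1.        ]]), 'k1': -0.11037659135167509, 'world_from_camera': array([[ 0.00979636, -0.98457827,  0.17467014,  0.36745492],
       [-0.9996088 , -0.01421867, -0.02408467,  0.01676319],
       [ 0.02619682, -0.17436587, -0.9843324 ,  0.99850613],
       [ 0.        ,  0.        ,  0.        ,  1.        ]])}
```

View pics/side0.png

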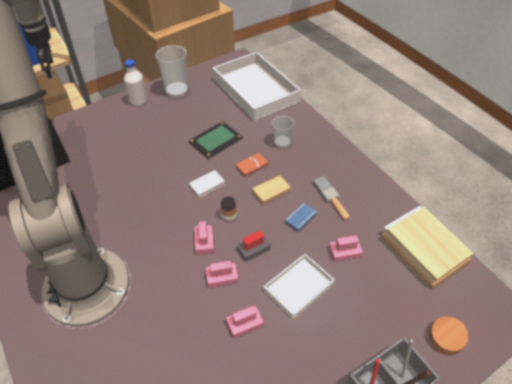

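View pics/top0.png

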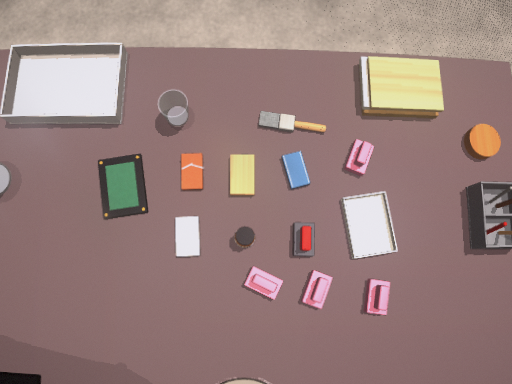

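The top picture shows the bed with its green rectangle at (123,186). What could be mistaken for each piece:
- **Board:** pale board (242,175), against the big wooden block (404,85).
- **Tile:** terracotta with a white crack (192,172), against the blue tile (296,170) and the orange disc (484,141).
- **Plate:** white plate (188,237), against the white tray (369,225).
- **Weight:** dark block with a red bar (305,239), against pink lookalikes (264,283), (317,290), (378,297) and (360,157).

Next I measure these and check them in close crops.

```bash
cat > h.py <<'E'
import numpy as np, cv2
from scipy.spatial.transform import Rotation as R
from bench import get_obs, vision
def rays(n,px):
    c=vision.get_calibration(n);K=c["camera_matrix"]
    u=cv2.undistortPoints(np.asarray(px,float).reshape(-1,1,2),K,np.array([c["k1"],0,0,0.])).reshape(-1,2)
    # model: distorted = u*(1+k1 r^2): same as cv2 k1
    T=c["world_from_camera"]; d=np.c_[u,np.ones(len(u))]@T[:3,:3].T
    return T[:3,3],d
def toplane(n,px,z):
    o,d=rays(n,px); return o+d*((z-o[2])/d[:,2])[:,None]
def project(n,P):
    c=vision.get_calibration(n);T=np.linalg.inv(c["world_from_camera"])
    return cv2.projectPoints(np.asarray(P,float).reshape(-1,1,3),cv2.Rodrigues(T[:3,:3])[0],T[:3,3],c["camera_matrix"],np.array([c["k1"],0,0,0.]))[0].reshape(-1,2)
def mask(hsv,kind):
    h,s,v=[hsv[:,:,i].astype(int) for i in range(3)]
    return {"board":(h>18)&(h<33)&(s>80)&(v>120),
     "tile":((h<14))&(s>150)&(v>130),
     "red":((h<5)|(h>174))&(s>190)&(v>90),
     "white":(s<45)&(v>185),
     "green":(h>55)&(h<90)&(s>70),
     "blue":(h>98)&(h<125)&(s>110)}[kind].astype(np.uint8)
def find(n,im,kind,near,z,win=45,close=5,up=4):
    x,y=map(int,near);x0=max(x-win,0);y0=max(y-win,0)
    c=im[y0:y+win,x0:x+win]
    c=cv2.resize(c,None,fx=up,fy=up,interpolation=cv2.INTER_CUBIC)
    m=mask(cv2.cvtColor(c,cv2.COLOR_RGB2HSV),kind)
    m=cv2.morphologyEx(m,cv2.MORPH_CLOSE,np.ones((close*up,close*up)))
    cs,_=cv2.findContours(m,cv2.RETR_EXTERNAL,cv2.CHAIN_APPROX_NONE)
    k=max(cs,key=cv2.contourArea).reshape(-1,2)
    p=(k+.5)/up-.5+[x0,y0]
    w=toplane(n,p,z)[:,:2]
    (cx,cy),(a,b),th=cv2.minAreaRect((w*1000).astype(np.float32))
    if a<b: a,b,th=b,a,th+90
    th=(th+90)%180-90
    return np.array([cx,cy]),a,b,th
E
python3 - <<'E'
from h import *
T=cv2.imread("pics/top0.png")[:,:,::-1].copy();S=cv2.imread("pics/side0.png")[:,:,::-1].copy()
items=[("board",(242,175),(271,189),.022),("tile",(192,172),(252,164),.018),("white",(188,237),(207,183),.020),("red",(305,239),(255,240),.062),("green",(123,186),(216,138),.012),("blue",(296,170),(301,216),.018)]
for k,a,b,z in items:
    for n,im,p in(("top",T,a),("side",S,b)):
        try: r=find(n,im,k,p,z,win=32 if k!="red" else 20); print(k,n,np.round(r[0],1),*np.round(r[1:],1))
        except Exception as e: print(k,n,e)
crops=[cv2.resize(T[p[1]-32:p[1]+32,p[0]-32:p[0]+32],(256,256),interpolation=cv2.INTER_CUBIC) for _,p,_,_ in items]
cv2.imwrite("pics/crops.png",np.vstack([np.hstack(crops[:3]),np.hstack(crops[3:])])[:,:,::-1])
o=get_obs();print(R.from_rotvec(o["orientation"]).as_matrix().round(3))
E
```

```text
board top [597.9   9.8] 98.4 58.7 0.4
board side [598.    9.8] 100.5 57.9 -1.1
tile top [603.7 132.4] 88.9 51.4 2.3
tile side max() iterable argument is empty
white top [445.6 138. ] 94.3 56.3 3.1
white side [446.1 137.2] 95.8 61.2 3.6
red top [ 440.3 -138.1] 52.5 19.5 -0.5
red side max() iterable argument is empty
green top [566.9 304.4] 112.8 72.8 9.9
green side [567.7 305.7] 104.9 65.5 10.0
blue top [ 612.5 -123.9] 82.5 34.8 15.6
blue side max() iterable argument is empty
[[ 0.248 -0.    -0.969]
 [ 0.969 -0.002  0.248]
 [-0.002 -1.    -0.   ]]
```

View pics/crops.png

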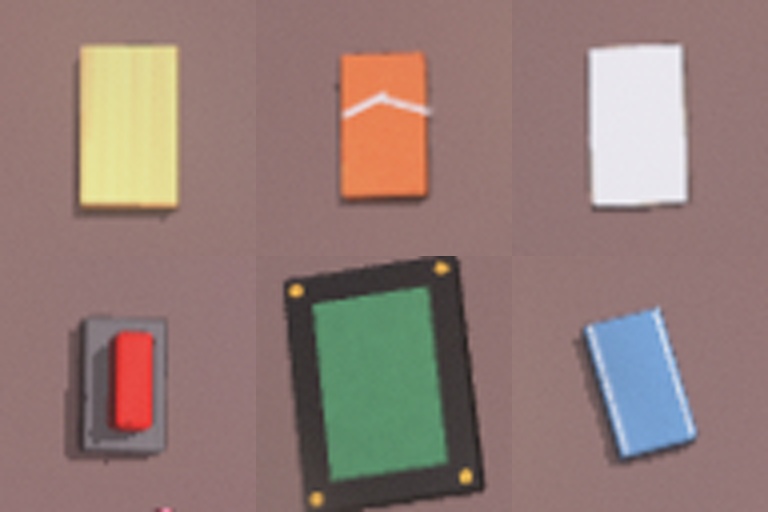

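The crops confirm the choices: pale board, terracotta tile with a white crack, plain white plate, dark block with a red bar (not pink), green bed with brass dots. Next is the move helper, starting with the board.

```bash
cat > go.py <<'E'
import sys
from h import *
x,y,z,th=map(float,sys.argv[1:5]); o=get_obs()
M=R.from_rotvec(o["orientation"]).as_matrix()
def tgt(psi):
    X=np.array([np.cos(psi),np.sin(psi),0]);Y=np.array([0,0,-1.]);return np.c_[X,Y,np.cross(X,Y)]
best=min([tgt(np.deg2rad(th+a)) for a in(90,-90)],key=lambda G:R.from_matrix(M.T@G).magnitude())
d=np.array([x,y,z])-o["tcp_pos"]*1000
print("t",o["clock"].round(2),"pos",(o["tcp_pos"]*1000).round(1),"grip",round(o["grip_width"]*1000,1),"F",o["contact_force"].round(1),"j7",o["joints"].round(2))
print("shift first (cur tool axes):",(M.T@d).round(1)," after turn axes:",(best.T@d).round(1)," turn:",R.from_matrix(M.T@best).as_rotvec().round(4))
E
python3 go.py 598 10 150 -0.3
python3 - <<'E'
from h import *
T=cv2.imread("pics/top0.png")[:,:,::-1].copy()
# block of weight: dark mask, z=26mm
p=T[205:275,280:330];h=cv2.cvtColor(cv2.resize(p,None,fx=4,fy=4,interpolation=cv2.INTER_CUBIC),cv2.COLOR_RGB2HSV)
print(h[136,50:160:10].tolist())
E
```

```text
[[176, 54, 81], [162, 20, 125], [170, 25, 93], [177, 86, 92], [0, 200, 217], [1, 183, 233], [1, 182, 232], [1, 201, 244], [163, 17, 133], [179, 48, 139], [179, 54, 147]]Traceback (most recent call last):
  File "go.py", line 9, in <module>
    print("t",o["clock"].round(2),"pos",(o["tcp_pos"]*1000).round(1),"grip",round(o["grip_width"]*1000,1),"F",o["contact_force"].round(1),"j7",o["joints"].round(2))
              ^^^^^^^^^^^^^^^^
AttributeError: 'float' object has no attribute 'round'
```

```bash
sed -i 's/o\["clock"\].round(2)/round(o["clock"],2)/' go.py; python3 go.py 598 10 150 -0.3
```

```text
t 0.1 pos [167.4 653.4 244.5] grip 85.2 F [ 0.   1.1 -0.2] j7 [-1.43  0.48  0.02  1.56 -0.01  1.11 -0.08]
shift first (cur tool axes): [-516.3   95.4 -576.8]  after turn axes: [-641.1   94.5 -434. ]  turn: [-1.000e-04 -2.456e-01 -1.600e-03]
```

>>> jog_arm(motion=[{"tx":-16,"tz":-18,"gripper":85},{"tx":-30,"tz":-33},{"tx":-30,"tz":-33},{"tx":-30,"tz":-33},{"tx":-30,"tz":-33},{"tx":-30,"tz":-33},{"tx":-30,"tz":-33},{"tx":-30,"tz":-33},{"tx":-30,"tz":-33},{"tx":-30,"tz":-33},{"tx":-30,"tz":-33},{"tx":-30,"tz":-33}])

```text
schema error: expected keys gripper, tx, ty, tz, ax, ay, az
```

>>> jog_arm(motion=[{"tx":-30,"tz":-33},{"tx":-30,"tz":-33},{"tx":-30,"tz":-33},{"tx":-30,"tz":-33},{"tx":-30,"tz":-33},{"tx":-15,"tz":-17},{"ay":-0.12,"ty":15},{"ay":-0.12,"ty":30},{"ty":30},{"ty":15},{},{}])

```text
schema error: expected keys gripper, tx, ty, tz, ax, ay, az
```

```bash
python3 go.py 598 10 150 -0.3
```

```text
t 0.1 pos [167.4 653.4 244.5] grip 85.2 F [ 0.   1.1 -0.2] j7 [-1.43  0.48  0.02  1.56 -0.01  1.11 -0.08]
shift first (cur tool axes): [-516.3   95.4 -576.8]  after turn axes: [-641.1   94.5 -434. ]  turn: [-1.000e-04 -2.456e-01 -1.600e-03]
```

All keys are needed in each row.

>>> jog_arm(motion=[{"gripper":85,"tx":-16,"ty":0,"tz":-18,"ax":0,"ay":0,"az":0},{"gripper":85,"tx":-30,"ty":0,"tz":-33,"ax":0,"ay":0,"az":0},{"gripper":85,"tx":-30,"ty":0,"tz":-33,"ax":0,"ay":0,"az":0},{"gripper":85,"tx":-30,"ty":0,"tz":-33,"ax":0,"ay":0,"az":0},{"gripper":85,"tx":-30,"ty":0,"tz":-33,"ax":0,"ay":0,"az":0},{"gripper":85,"tx":-30,"ty":0,"tz":-33,"ax":0,"ay":0,"az":0},{"gripper":85,"tx":-30,"ty":0,"tz":-33,"ax":0,"ay":0,"az":0},{"gripper":85,"tx":-30,"ty":0,"tz":-33,"ax":0,"ay":0,"az":0},{"gripper":85,"tx":-30,"ty":0,"tz":-33,"ax":0,"ay":0,"az":0},{"gripper":85,"tx":-30,"ty":0,"tz":-33,"ax":0,"ay":0,"az":0},{"gripper":85,"tx":-30,"ty":0,"tz":-33,"ax":0,"ay":0,"az":0},{"gripper":85,"tx":-30,"ty":0,"tz":-33,"ax":0,"ay":0,"az":0}])

```text
clock: 1.3
tcp_pos: [0.4512, 0.2224, 0.2452]
orientation: [-1.317, -1.022, 1.023]
contact_force: [0.2, -0.6, -1.1]
grip_width: 0.0849
```

>>> jog_arm(motion=[{"gripper":85,"tx":-30,"ty":0,"tz":-33,"ax":0,"ay":0,"az":0},{"gripper":85,"tx":-30,"ty":0,"tz":-33,"ax":0,"ay":0,"az":0},{"gripper":85,"tx":-30,"ty":0,"tz":-33,"ax":0,"ay":0,"az":0},{"gripper":85,"tx":-30,"ty":0,"tz":-33,"ax":0,"ay":0,"az":0},{"gripper":85,"tx":-30,"ty":0,"tz":-33,"ax":0,"ay":0,"az":0},{"gripper":85,"tx":-15,"ty":0,"tz":-17,"ax":0,"ay":0,"az":0},{"gripper":85,"tx":0,"ty":15,"tz":0,"ax":0,"ay":-0.12,"az":0},{"gripper":85,"tx":0,"ty":30,"tz":0,"ax":0,"ay":-0.12,"az":0},{"gripper":85,"tx":0,"ty":30,"tz":0,"ax":0,"ay":0,"az":0},{"gripper":85,"tx":0,"ty":15,"tz":0,"ax":0,"ay":0,"az":0},{"gripper":85,"tx":0,"ty":0,"tz":0,"ax":0,"ay":0,"az":0},{"gripper":85,"tx":0,"ty":0,"tz":0,"ax":0,"ay":0,"az":0}])

```text
clock: 2.5
tcp_pos: [0.5865, 0.0192, 0.1559]
orientation: [-1.215, -1.201, 1.201]
contact_force: [0.2, -1.1, 0.4]
grip_width: 0.085
```

```bash
python3 go.py 598 10 150 -0.3
```

```text
t 2.5 pos [586.5  19.2 155.9] grip 85.0 F [ 0.2 -1.1  0.4] j7 [-0.37  0.44  0.3   1.87 -0.17  0.85  1.57]
shift first (cur tool axes): [ -9.    5.9 -11.6]  after turn axes: [ -9.1   5.9 -11.5]  turn: [ 0.0005 -0.0058 -0.0001]
```

>>> jog_arm(motion=[{"gripper":85,"tx":-5,"ty":10,"tz":-6,"ax":0,"ay":-0.006,"az":0},{"gripper":85,"tx":-4,"ty":30,"tz":-5.5,"ax":0,"ay":0,"az":0},{"gripper":85,"tx":0,"ty":30,"tz":0,"ax":0,"ay":0,"az":0},{"gripper":85,"tx":0,"ty":20,"tz":0,"ax":0,"ay":0,"az":0},{"gripper":85,"tx":0,"ty":10,"tz":0,"ax":0,"ay":0,"az":0},{"gripper":85,"tx":0,"ty":0,"tz":0,"ax":0,"ay":0,"az":0},{"gripper":85,"tx":0,"ty":0,"tz":0,"ax":0,"ay":0,"az":0}])

```text
clock: 3.2
tcp_pos: [0.5985, 0.0099, 0.0563]
orientation: [-1.213, -1.207, 1.205]
contact_force: [0.1, -0.7, 0.5]
grip_width: 0.0848
```

```bash
python3 go.py 598 10 17 -0.3; python3 - <<'E'
from h import *
im=vision.grab_frame("side"); p=im[110:250,190:360]; cv2.imwrite("pics/s1.png",cv2.resize(p,None,fx=4,fy=4)[:,:,::-1])
E
```

```text
t 3.2 pos [598.5   9.9  56.3] grip 84.8 F [ 0.1 -0.7  0.5] j7 [-0.31  0.6   0.25  1.89 -0.22  0.67  1.64]
shift first (cur tool axes): [ 0.1 39.3  0.6]  after turn axes: [ 0.1 39.3  0.5]  turn: [0.0018 0.0003 0.0001]
```

View pics/s1.png

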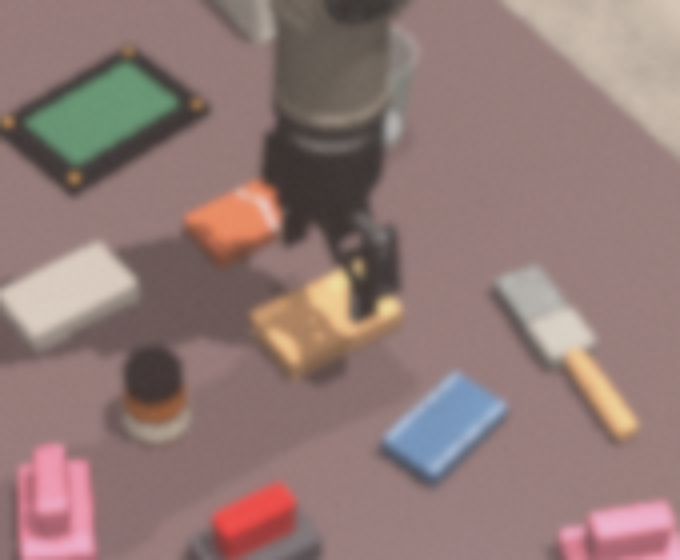

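The view fits: the fingers straddle the pale board at crop (330,310), with the neighbours clear. Descending and gripping.

>>> jog_arm(motion=[{"gripper":85,"tx":0,"ty":15,"tz":0,"ax":0,"ay":0,"az":0},{"gripper":85,"tx":0,"ty":15,"tz":0,"ax":0,"ay":0,"az":0},{"gripper":85,"tx":0,"ty":8,"tz":0,"ax":0,"ay":0,"az":0},{"gripper":85,"tx":0,"ty":0,"tz":0,"ax":0,"ay":0,"az":0},{"gripper":50,"tx":0,"ty":0,"tz":0,"ax":0,"ay":0,"az":0},{"gripper":50,"tx":0,"ty":0,"tz":0,"ax":0,"ay":0,"az":0},{"gripper":50,"tx":0,"ty":0,"tz":0,"ax":0,"ay":0,"az":0},{"gripper":50,"tx":0,"ty":0,"tz":0,"ax":0,"ay":0,"az":0},{"gripper":50,"tx":0,"ty":0,"tz":0,"ax":0,"ay":0,"az":0},{"gripper":50,"tx":0,"ty":0,"tz":0,"ax":0,"ay":0,"az":0}], newtons=30)

```text
clock: 4.25
tcp_pos: [0.5979, 0.0101, 0.0177]
orientation: [-1.212, -1.206, 1.205]
contact_force: [0.3, -0.7, 3.9]
grip_width: 0.0591
```

```bash
python3 go.py 598 10 100 0
```

```text
t 4.25 pos [597.9  10.1  17.7] grip 59.1 F [ 0.3 -0.7  3.9] j7 [-0.29  0.66  0.23  1.9  -0.24  0.6   1.66]
shift first (cur tool axes): [ -0.1 -82.3  -0.2]  after turn axes: [ -0.1 -82.3  -0.1]  turn: [ 0.0008 -0.0048  0.0002]
```

>>> jog_arm(motion=[{"gripper":50,"tx":0,"ty":-10,"tz":0,"ax":0,"ay":0,"az":0},{"gripper":50,"tx":0,"ty":-25,"tz":0,"ax":0,"ay":0,"az":0},{"gripper":50,"tx":0,"ty":-30,"tz":0,"ax":0,"ay":0,"az":0},{"gripper":50,"tx":0,"ty":-20,"tz":0,"ax":0,"ay":0,"az":0},{"gripper":50,"tx":0,"ty":-10,"tz":0,"ax":0,"ay":0,"az":0},{"gripper":50,"tx":0,"ty":0,"tz":0,"ax":0,"ay":0,"az":0}])

```text
clock: 4.85
tcp_pos: [0.5982, 0.0101, 0.1137]
orientation: [-1.213, -1.208, 1.204]
contact_force: [0.1, -0.1, -0.5]
grip_width: 0.0592
```

```bash
python3 go.py 567.2 304.8 110 9.9
```

```text
t 4.85 pos [598.2  10.1 113.7] grip 59.2 F [ 0.1 -0.1 -0.5] j7 [-0.33  0.52  0.28  1.87 -0.2   0.78  1.62]
shift first (cur tool axes): [294.5   3.8  32.5]  after turn axes: [295.6   3.7 -20.1]  turn: [ 0.0025 -0.1776  0.0003]
```

>>> jog_arm(motion=[{"gripper":50,"tx":15,"ty":0,"tz":2,"ax":0,"ay":0,"az":0},{"gripper":50,"tx":35,"ty":0,"tz":4,"ax":0,"ay":0,"az":0},{"gripper":50,"tx":40,"ty":0,"tz":5,"ax":0,"ay":0,"az":0},{"gripper":50,"tx":40,"ty":0,"tz":5,"ax":0,"ay":0,"az":0},{"gripper":50,"tx":40,"ty":0,"tz":5,"ax":0,"ay":0,"az":0},{"gripper":50,"tx":40,"ty":0,"tz":5,"ax":0,"ay":0,"az":0},{"gripper":50,"tx":40,"ty":0,"tz":4,"ax":0,"ay":0,"az":0},{"gripper":50,"tx":30,"ty":0,"tz":2,"ax":0,"ay":0,"az":0},{"gripper":50,"tx":14.5,"ty":0,"tz":0.5,"ax":0,"ay":-0.09,"az":0},{"gripper":50,"tx":0,"ty":0,"tz":0,"ax":0,"ay":-0.088,"az":0},{"gripper":50,"tx":0,"ty":0,"tz":0,"ax":0,"ay":0,"az":0},{"gripper":50,"tx":0,"ty":0,"tz":0,"ax":0,"ay":0,"az":0}])

```text
clock: 6.05
tcp_pos: [0.5654, 0.3046, 0.1111]
orientation: [-1.123, -1.332, 1.336]
contact_force: [0.3, -0.6, -0.9]
grip_width: 0.0592
```

```bash
python3 go.py 567.2 304.8 29.7 9.9;  python3 - <<'E'
from h import *
for n in("side","top"):
  im=vision.grab_frame(n); p=im[60:240,120:330] if n=="side" else im[100:260,50:250]; cv2.imwrite(f"pics/{n}2.png",cv2.resize(p,None,fx=3,fy=3)[:,:,::-1])
E
```

```text
t 6.05 pos [565.4 304.6 111.1] grip 59.2 F [ 0.3 -0.6 -0.9] j7 [-0.75  0.58  0.21  1.76 -0.16  0.83  1.28]
shift first (cur tool axes): [-0.  81.4 -1.9]  after turn axes: [-0.1 81.4 -1.8]  turn: [-0.0021 -0.0018 -0.0007]
```

View pics/side2.png

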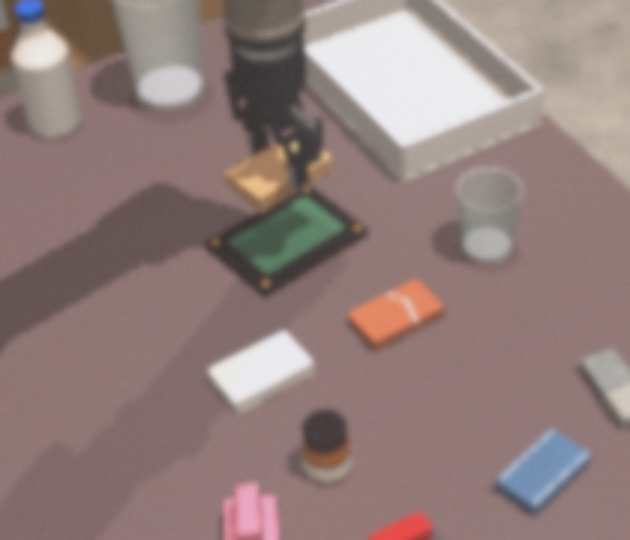

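The board hangs level over the bed at crop (280,175). Lowering it.

>>> jog_arm(motion=[{"gripper":50,"tx":0,"ty":12,"tz":-1.9,"ax":-0.002,"ay":-0.002,"az":0},{"gripper":50,"tx":0,"ty":25,"tz":0,"ax":0,"ay":0,"az":0},{"gripper":50,"tx":0,"ty":22,"tz":0,"ax":0,"ay":0,"az":0},{"gripper":50,"tx":0,"ty":10,"tz":0,"ax":0,"ay":0,"az":0},{"gripper":50,"tx":0,"ty":5,"tz":0,"ax":0,"ay":0,"az":0},{"gripper":50,"tx":0,"ty":3,"tz":0,"ax":0,"ay":0,"az":0},{"gripper":50,"tx":0,"ty":0,"tz":0,"ax":0,"ay":0,"az":0},{"gripper":50,"tx":0,"ty":0,"tz":0,"ax":0,"ay":0,"az":0}])

```text
clock: 6.95
tcp_pos: [0.569, 0.3053, 0.0361]
orientation: [-1.123, -1.34, 1.335]
contact_force: [0.1, 0.5, -1.4]
grip_width: 0.0593
```

```bash
python3 go.py 567.2 304.8 29.7 9.9
```

```text
t 6.95 pos [569.  305.3  36.1] grip 59.3 F [ 0.1  0.5 -1.4] j7 [-0.72  0.68  0.19  1.78 -0.18  0.69  1.31]
shift first (cur tool axes): [-0.2  6.4  1.9]  after turn axes: [-0.2  6.4  1.9]  turn: [0.0034 0.0023 0.0006]
```

>>> jog_arm(motion=[{"gripper":50,"tx":-0.2,"ty":2,"tz":1.9,"ax":0.003,"ay":0.002,"az":0},{"gripper":50,"tx":0,"ty":2,"tz":0,"ax":0,"ay":0,"az":0},{"gripper":50,"tx":0,"ty":0,"tz":0,"ax":0,"ay":0,"az":0},{"gripper":50,"tx":0,"ty":0,"tz":0,"ax":0,"ay":0,"az":0}])

```text
clock: 7.35
tcp_pos: [0.5665, 0.3045, 0.0313]
orientation: [-1.122, -1.335, 1.336]
contact_force: [-0.9, -1.0, -1.1]
grip_width: 0.0594
```

```bash
python3 go.py 567.2 304.8 29.7 9.9
```

```text
t 7.35 pos [566.5 304.5  31.3] grip 59.4 F [-0.9 -1.  -1.1] j7 [-0.72  0.69  0.18  1.78 -0.18  0.69  1.31]
shift first (cur tool axes): [ 0.2  1.6 -0.7]  after turn axes: [ 0.2  1.6 -0.7]  turn: [-0.001   0.0004  0.    ]
```

>>> jog_arm(motion=[{"gripper":50,"tx":0.2,"ty":0.7,"tz":-0.5,"ax":0,"ay":0,"az":0},{"gripper":50,"tx":0,"ty":0.5,"tz":0,"ax":0,"ay":0,"az":0},{"gripper":50,"tx":0,"ty":0.5,"tz":0,"ax":0,"ay":0,"az":0},{"gripper":50,"tx":0,"ty":0,"tz":0,"ax":0,"ay":0,"az":0}])

```text
clock: 7.75
tcp_pos: [0.5671, 0.3049, 0.0298]
orientation: [-1.122, -1.335, 1.336]
contact_force: [-0.3, -0.7, 1.1]
grip_width: 0.0592
```

```bash
python3 go.py 567.2 304.8 29.7 9.9
```

```text
t 7.75 pos [567.1 304.9  29.8] grip 59.2 F [-0.3 -0.7  1.1] j7 [-0.72  0.69  0.18  1.78 -0.18  0.69  1.31]
shift first (cur tool axes): [-0.1  0.1 -0.1]  after turn axes: [-0.1  0.1 -0.1]  turn: [-0.0009  0.0004  0.0002]
```

>>> jog_arm(motion=[{"gripper":50,"tx":0,"ty":0.4,"tz":0,"ax":0,"ay":0,"az":0},{"gripper":63,"tx":0,"ty":0,"tz":0,"ax":0,"ay":0,"az":0},{"gripper":85,"tx":0,"ty":0,"tz":0,"ax":0,"ay":0,"az":0},{"gripper":85,"tx":0,"ty":0,"tz":0,"ax":0,"ay":0,"az":0},{"gripper":85,"tx":0,"ty":-10,"tz":0,"ax":0,"ay":0,"az":0},{"gripper":85,"tx":0,"ty":-25,"tz":0,"ax":0,"ay":0,"az":0},{"gripper":85,"tx":0,"ty":-35,"tz":0,"ax":0,"ay":0,"az":0},{"gripper":85,"tx":0,"ty":-15,"tz":0,"ax":0,"ay":0,"az":0}])

```text
clock: 8.55
tcp_pos: [0.5689, 0.3055, 0.1179]
orientation: [-1.123, -1.339, 1.332]
contact_force: [0.9, 0.2, -0.1]
grip_width: 0.0852
```

```bash
python3 go.py 603.7 132.4 110 2.3
```

```text
t 8.55 pos [568.9 305.5 117.9] grip 85.2 F [ 0.9  0.2 -0.1] j7 [-0.75  0.57  0.22  1.75 -0.16  0.84  1.29]
shift first (cur tool axes): [-176.5    7.6   -4.5]  after turn axes: [-174.4    7.9  -27.9]  turn: [0.0034 0.1326 0.002 ]
```

Now to the tile; this also clears the bed for a check picture of the board.

>>> jog_arm(motion=[{"gripper":85,"tx":-15,"ty":0,"tz":0,"ax":0,"ay":0,"az":0},{"gripper":85,"tx":-35,"ty":0,"tz":-1,"ax":0,"ay":0,"az":0},{"gripper":85,"tx":-40,"ty":0,"tz":-1,"ax":0,"ay":0,"az":0},{"gripper":85,"tx":-40,"ty":0,"tz":-1,"ax":0,"ay":0,"az":0},{"gripper":85,"tx":-30,"ty":0,"tz":-1,"ax":0,"ay":0.066,"az":0},{"gripper":85,"tx":-16,"ty":8,"tz":-1,"ax":0.002,"ay":0.066,"az":0.001},{"gripper":85,"tx":0,"ty":0,"tz":0,"ax":0,"ay":0,"az":0},{"gripper":85,"tx":0,"ty":0,"tz":0,"ax":0,"ay":0,"az":0}])

```text
clock: 9.35
tcp_pos: [0.6004, 0.1334, 0.105]
orientation: [-1.185, -1.237, 1.244]
contact_force: [-0.2, 0.9, -0.1]
grip_width: 0.0851
```

```bash
python3 go.py 603.7 132.4 17 2.3;  python3 - <<'E'
from h import *
for n,p in(("side",(216,132)),("top",(119,186))):
  im=vision.grab_frame(n); cv2.imwrite(f"pics/{n}3.png",im[:,:,::-1])
  r=find(n,im,"board",p,.034,win=40);print(r)
E
```

```text
t 9.35 pos [600.4 133.4 105. ] grip 85.1 F [-0.2  0.9 -0.1] j7 [-0.51  0.55  0.26  1.83 -0.19  0.79  1.46]
shift first (cur tool axes): [-1.  88.  -3.7]  after turn axes: [-1.1 88.  -3.3]  turn: [-0.005   0.0031 -0.0009]
(array([570.17675781, 296.60491943]), 103.23129272460938, 75.68378448486328, 9.320873260498047)
(array([591.01580811, 331.16534424]), 43.57415008544922, 18.63167953491211, 6.413789749145508)
```

View pics/top3.png

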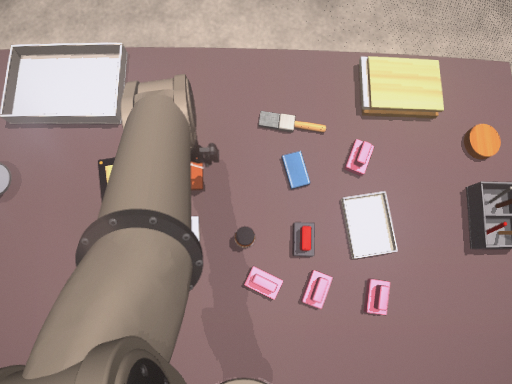

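View pics/side3.png

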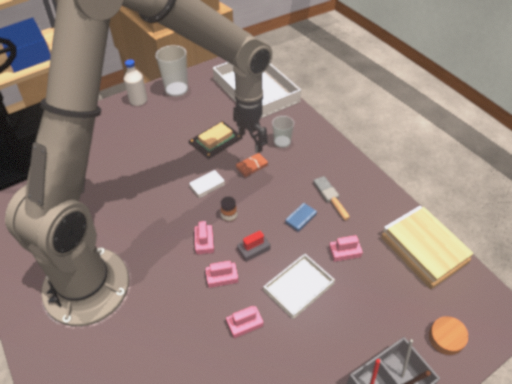

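```bash
python3 - <<'E'
from h import *
im=cv2.imread("pics/side3.png"); p=im[110:165,180:250]; p=cv2.resize(p,None,fx=10,fy=10,interpolation=cv2.INTER_CUBIC)
c,s=np.cos(np.deg2rad(9.9)),np.sin(np.deg2rad(9.9))
for z in(.034,.012):
  q=[[.5672+a*c-b*s,.3048+a*s+b*c,z] for a,b in((.05,.03),(-.05,.03),(-.05,-.03),(.05,-.03))]
  w=((project("side",q)-[180,110]+.5)*10).astype(int)
  if z>.02: cv2.polylines(p,[w],True,(255,0,255),1)
cv2.imwrite("pics/s3c.png",p)
E
```

```text
(no output)
```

View pics/s3c.png

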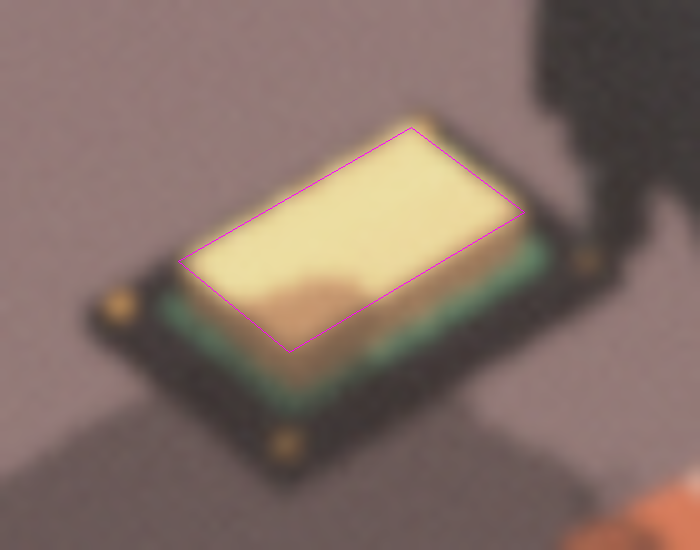

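>>> jog_arm(motion=[{"gripper":85,"tx":-1,"ty":10,"tz":-3.5,"ax":-0.005,"ay":0.003,"az":0},{"gripper":85,"tx":0,"ty":20,"tz":0,"ax":0,"ay":0,"az":0},{"gripper":85,"tx":0,"ty":20,"tz":0,"ax":0,"ay":0,"az":0},{"gripper":85,"tx":0,"ty":10,"tz":0,"ax":0,"ay":0,"az":0},{"gripper":85,"tx":0,"ty":0,"tz":0,"ax":0,"ay":0,"az":0},{"gripper":85,"tx":0,"ty":0,"tz":0,"ax":0,"ay":0,"az":0}])

```text
clock: 10.05
tcp_pos: [0.6052, 0.1316, 0.0464]
orientation: [-1.193, -1.239, 1.237]
contact_force: [-0.0, -0.3, 0.3]
grip_width: 0.0852
```

```bash
python3 go.py 603.7 132.4 17 2.3
```

```text
t 10.05 pos [605.2 131.6  46.4] grip 85.2 F [-0.  -0.3  0.3] j7 [-0.49  0.64  0.23  1.85 -0.22  0.68  1.48]
shift first (cur tool axes): [ 0.9 29.4  1.6]  after turn axes: [ 0.8 29.4  1.5]  turn: [ 0.0024 -0.0014 -0.0011]
```

The crop shows the board's top face matching the predicted outline to about 1 mm, flat on the green. Now gripping the tile.

>>> jog_arm(motion=[{"gripper":85,"tx":0.8,"ty":12,"tz":1.2,"ax":0.002,"ay":-0.001,"az":0},{"gripper":85,"tx":0,"ty":11,"tz":0,"ax":0,"ay":0,"az":0},{"gripper":85,"tx":0,"ty":6,"tz":0,"ax":0,"ay":0,"az":0},{"gripper":85,"tx":0,"ty":0,"tz":0,"ax":0,"ay":0,"az":0},{"gripper":42,"tx":0,"ty":0,"tz":0,"ax":0,"ay":0,"az":0},{"gripper":42,"tx":0,"ty":0,"tz":0,"ax":0,"ay":0,"az":0},{"gripper":42,"tx":0,"ty":0,"tz":0,"ax":0,"ay":0,"az":0},{"gripper":42,"tx":0,"ty":0,"tz":0,"ax":0,"ay":0,"az":0},{"gripper":42,"tx":0,"ty":0,"tz":0,"ax":0,"ay":0,"az":0},{"gripper":42,"tx":0,"ty":0,"tz":0,"ax":0,"ay":0,"az":0}], newtons=35)

```text
clock: 11.05
tcp_pos: [0.6042, 0.132, 0.0178]
orientation: [-1.192, -1.238, 1.238]
contact_force: [-0.5, -1.2, 5.0]
grip_width: 0.0509
```

```bash
python3 go.py 603.7 132.4 120 2.3
```

```text
t 11.05 pos [604.2 132.   17.8] grip 50.9 F [-0.5 -1.2  5. ] j7 [-0.47  0.68  0.21  1.85 -0.23  0.63  1.49]
shift first (cur tool axes): [   0.3 -102.2    0.4]  after turn axes: [   0.4 -102.2    0.5]  turn: [ 0.0011 -0.001  -0.0009]
```

>>> jog_arm(motion=[{"gripper":42,"tx":0,"ty":-10,"tz":0,"ax":0,"ay":0,"az":0},{"gripper":42,"tx":0,"ty":-25,"tz":0,"ax":0,"ay":0,"az":0},{"gripper":42,"tx":0,"ty":-35,"tz":0,"ax":0,"ay":0,"az":0},{"gripper":42,"tx":0,"ty":-22,"tz":0,"ax":0,"ay":0,"az":0},{"gripper":42,"tx":0,"ty":-10,"tz":0,"ax":0,"ay":0,"az":0},{"gripper":42,"tx":0,"ty":0,"tz":0,"ax":0,"ay":0,"az":0},{"gripper":42,"tx":0,"ty":0,"tz":0,"ax":0,"ay":0,"az":0}])

```text
clock: 11.75
tcp_pos: [0.6028, 0.132, 0.1181]
orientation: [-1.19, -1.236, 1.24]
contact_force: [0.2, 0.9, -1.6]
grip_width: 0.0509
```

```bash
python3 go.py 567.7 304.9 120 9.9
```

```text
t 11.75 pos [602.8 132.  118.1] grip 50.9 F [ 0.2  0.9 -1.6] j7 [-0.51  0.54  0.26  1.82 -0.18  0.81  1.45]
shift first (cur tool axes): [174.2  -2.1  28.3]  after turn axes: [176.4  -1.9   4.9]  turn: [-0.0018 -0.1334 -0.0014]
```

>>> jog_arm(motion=[{"gripper":42,"tx":15,"ty":0,"tz":2,"ax":0,"ay":0,"az":0},{"gripper":42,"tx":35,"ty":0,"tz":6,"ax":0,"ay":0,"az":0},{"gripper":42,"tx":40,"ty":0,"tz":7,"ax":0,"ay":0,"az":0},{"gripper":42,"tx":40,"ty":0,"tz":7,"ax":0,"ay":0,"az":0},{"gripper":42,"tx":30,"ty":0,"tz":4,"ax":0,"ay":0,"az":0},{"gripper":42,"tx":14.2,"ty":0,"tz":2.3,"ax":0,"ay":-0.067,"az":0},{"gripper":42,"tx":0,"ty":0,"tz":0,"ax":0,"ay":-0.067,"az":0},{"gripper":42,"tx":0,"ty":10,"tz":0,"ax":0,"ay":0,"az":0},{"gripper":42,"tx":0,"ty":25,"tz":0,"ax":0,"ay":0,"az":0},{"gripper":42,"tx":0,"ty":15,"tz":0,"ax":0,"ay":0,"az":0},{"gripper":42,"tx":0,"ty":0,"tz":0,"ax":0,"ay":0,"az":0},{"gripper":42,"tx":0,"ty":0,"tz":0,"ax":0,"ay":0,"az":0}])

```text
clock: 12.95
tcp_pos: [0.5684, 0.3046, 0.0683]
orientation: [-1.123, -1.333, 1.337]
contact_force: [0.3, -0.4, -1.1]
grip_width: 0.051
```

```bash
python3 go.py 567.7 304.9 51.8 9.9
```

```text
t 12.95 pos [568.4 304.6  68.3] grip 51.0 F [ 0.3 -0.4 -1.1] j7 [-0.73  0.64  0.2   1.77 -0.17  0.75  1.3 ]
shift first (cur tool axes): [ 0.5 16.5  0.6]  after turn axes: [ 0.4 16.5  0.6]  turn: [-0.0014 -0.0006 -0.0019]
```

>>> jog_arm(motion=[{"gripper":42,"tx":0.4,"ty":5,"tz":0.6,"ax":-0.001,"ay":0,"az":-0.002},{"gripper":42,"tx":0,"ty":5,"tz":0,"ax":0,"ay":0,"az":0},{"gripper":42,"tx":0,"ty":3,"tz":0,"ax":0,"ay":0,"az":0},{"gripper":42,"tx":0,"ty":1,"tz":0,"ax":0,"ay":0,"az":0},{"gripper":42,"tx":0,"ty":0,"tz":0,"ax":0,"ay":0,"az":0},{"gripper":42,"tx":0,"ty":0,"tz":0,"ax":0,"ay":0,"az":0}])

```text
clock: 13.55
tcp_pos: [0.5681, 0.3053, 0.0551]
orientation: [-1.122, -1.337, 1.334]
contact_force: [-0.2, 0.1, -1.9]
grip_width: 0.0511
```

```bash
python3 go.py 567.7 304.9 51.8 9.9
```

```text
t 13.55 pos [568.1 305.3  55.1] grip 51.1 F [-0.2  0.1 -1.9] j7 [-0.73  0.65  0.19  1.78 -0.18  0.73  1.3 ]
shift first (cur tool axes): [-0.3  3.3  0.5]  after turn axes: [-0.3  3.3  0.5]  turn: [0.0012 0.0004 0.001 ]
```

>>> jog_arm(motion=[{"gripper":42,"tx":-0.2,"ty":1,"tz":0.3,"ax":0,"ay":0,"az":0},{"gripper":42,"tx":0,"ty":1,"tz":0,"ax":0,"ay":0,"az":0},{"gripper":42,"tx":0,"ty":0.7,"tz":0,"ax":0,"ay":0,"az":0},{"gripper":42,"tx":0,"ty":0,"tz":0,"ax":0,"ay":0,"az":0},{"gripper":42,"tx":0,"ty":0,"tz":0,"ax":0,"ay":0,"az":0}])

```text
clock: 14.05
tcp_pos: [0.5677, 0.305, 0.0523]
orientation: [-1.122, -1.337, 1.335]
contact_force: [0.2, -0.2, -2.4]
grip_width: 0.0508
```

```bash
python3 go.py 567.7 304.9 51.8 9.9
```

```text
t 14.05 pos [567.7 305.   52.3] grip 50.8 F [ 0.2 -0.2 -2.4] j7 [-0.73  0.66  0.19  1.78 -0.18  0.72  1.3 ]
shift first (cur tool axes): [-0.1  0.5  0.1]  after turn axes: [-0.1  0.5  0.1]  turn: [0.0009 0.0004 0.0008]
```

>>> jog_arm(motion=[{"gripper":42,"tx":0,"ty":0.5,"tz":0,"ax":0,"ay":0,"az":0},{"gripper":42,"tx":0,"ty":0.5,"tz":0,"ax":0,"ay":0,"az":0},{"gripper":42,"tx":0,"ty":0,"tz":0,"ax":0,"ay":0,"az":0},{"gripper":42,"tx":0,"ty":0,"tz":0,"ax":0,"ay":0,"az":0}])

```text
clock: 14.45
tcp_pos: [0.5678, 0.305, 0.0518]
orientation: [-1.122, -1.337, 1.334]
contact_force: [-3.6, -1.1, 5.4]
grip_width: 0.051
```

In contact (5 N up). Releasing and lifting.

>>> jog_arm(motion=[{"gripper":55,"tx":0,"ty":0,"tz":0,"ax":0,"ay":0,"az":0},{"gripper":85,"tx":0,"ty":0,"tz":0,"ax":0,"ay":0,"az":0},{"gripper":85,"tx":0,"ty":0,"tz":0,"ax":0,"ay":0,"az":0},{"gripper":85,"tx":0,"ty":-10,"tz":0,"ax":0,"ay":0,"az":0},{"gripper":85,"tx":0,"ty":-25,"tz":0,"ax":0,"ay":0,"az":0},{"gripper":85,"tx":0,"ty":-25,"tz":0,"ax":0,"ay":0,"az":0},{"gripper":85,"tx":0,"ty":-15,"tz":0,"ax":0,"ay":0,"az":0},{"gripper":85,"tx":0,"ty":0,"tz":0,"ax":0,"ay":0,"az":0}])

```text
clock: 15.25
tcp_pos: [0.5692, 0.3057, 0.1291]
orientation: [-1.124, -1.341, 1.331]
contact_force: [0.5, 0.3, 0.3]
grip_width: 0.0848
```

```bash
python3 go.py 445.8 137.7 110 3.2
```

```text
t 15.25 pos [569.2 305.7 129.1] grip 84.8 F [0.5 0.3 0.3] j7 [-0.75  0.56  0.22  1.74 -0.16  0.85  1.29]
shift first (cur tool axes): [-144.3   17.9  150.6]  after turn axes: [-160.9   19.1  132.6]  turn: [0.0052 0.1172 0.0032]
```

>>> jog_arm(motion=[{"gripper":85,"tx":-10,"ty":0,"tz":10,"ax":0,"ay":0,"az":0},{"gripper":85,"tx":-25,"ty":0,"tz":26,"ax":0,"ay":0,"az":0},{"gripper":85,"tx":-30,"ty":0,"tz":31,"ax":0,"ay":0,"az":0},{"gripper":85,"tx":-30,"ty":0,"tz":31,"ax":0,"ay":0,"az":0},{"gripper":85,"tx":-30,"ty":0,"tz":31,"ax":0,"ay":0,"az":0},{"gripper":85,"tx":-19,"ty":8,"tz":21.5,"ax":0.002,"ay":0.058,"az":0.001},{"gripper":85,"tx":0,"ty":10,"tz":0,"ax":0.002,"ay":0.058,"az":0.001},{"gripper":85,"tx":0,"ty":0,"tz":0,"ax":0,"ay":0,"az":0},{"gripper":85,"tx":0,"ty":0,"tz":0,"ax":0,"ay":0,"az":0}])

```text
clock: 16.15
tcp_pos: [0.4442, 0.1375, 0.1077]
orientation: [-1.179, -1.249, 1.256]
contact_force: [0.6, 0.1, 0.5]
grip_width: 0.0849
```

```bash
python3 go.py 445.8 137.7 17 3.2;  python3 - <<'E'
from h import *
im=vision.grab_frame("side"); cv2.imwrite("pics/side4.png",im[:,:,::-1]); p=im[90:200,160:290,::-1]; p=cv2.resize(p,None,fx=5,fy=5,interpolation=cv2.INTER_CUBIC)
c,s=np.cos(np.deg2rad(9.9)),np.sin(np.deg2rad(9.9))
q=[[.5672+a*c-b*s,.3048+a*s+b*c,.052] for a,b in((.045,.026),(-.045,.026),(-.045,-.026),(.045,-.026))]
w=((project("side",q)-[160,90]+.5)*5).astype(int)
cv2.polylines(p,[w],True,(255,0,255),1)
cv2.imwrite("pics/s4c.png",p)
E
```

```text
t 16.15 pos [444.2 137.5 107.7] grip 84.9 F [0.6 0.1 0.5] j7 [-0.65  0.34  0.26  2.18 -0.15  0.64  1.34]
shift first (cur tool axes): [ 0.3 90.7 -1.9]  after turn axes: [ 0.1 90.7 -1.6]  turn: [-0.0036  0.0034 -0.0016]
```

View pics/s4c.png

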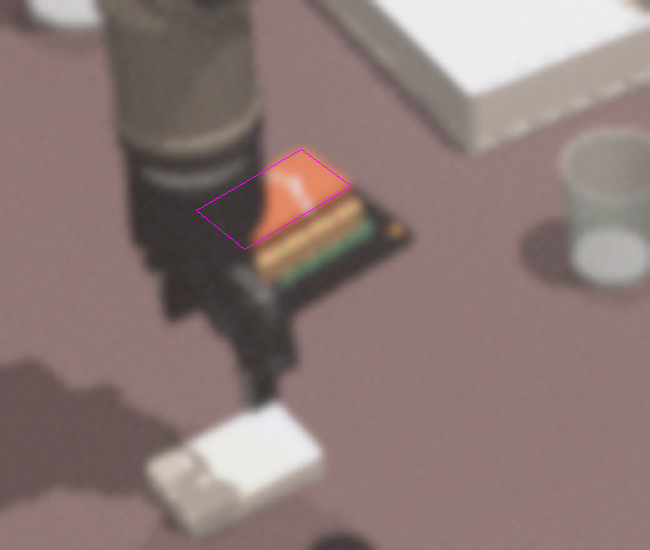

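The tile's visible edges match the predicted outline. The plate, crop (235,465), is undisturbed between the fingers.

>>> jog_arm(motion=[{"gripper":85,"tx":0,"ty":12,"tz":-1,"ax":-0.002,"ay":0.002,"az":-0.001},{"gripper":85,"tx":0,"ty":25,"tz":0,"ax":0,"ay":0,"az":0},{"gripper":85,"tx":0,"ty":20,"tz":0,"ax":0,"ay":0,"az":0},{"gripper":85,"tx":0,"ty":10,"tz":0,"ax":0,"ay":0,"az":0},{"gripper":85,"tx":0,"ty":0,"tz":0,"ax":0,"ay":0,"az":0},{"gripper":85,"tx":0,"ty":0,"tz":0,"ax":0,"ay":0,"az":0}])

```text
clock: 16.8
tcp_pos: [0.4456, 0.1375, 0.0414]
orientation: [-1.182, -1.25, 1.251]
contact_force: [0.4, -0.1, 0.8]
grip_width: 0.085
```

```bash
python3 go.py 445.8 137.7 17 3.2
```

```text
t 16.8 pos [445.6 137.5  41.4] grip 85.0 F [ 0.4 -0.1  0.8] j7 [-0.61  0.47  0.21  2.2  -0.21  0.48  1.39]
shift first (cur tool axes): [ 0.2 24.4 -0.2]  after turn axes: [ 0.2 24.4 -0.2]  turn: [-0.0006 -0.0001 -0.0001]
```

>>> jog_arm(motion=[{"gripper":85,"tx":0.2,"ty":12,"tz":0,"ax":0,"ay":0,"az":0},{"gripper":85,"tx":0,"ty":8,"tz":0,"ax":0,"ay":0,"az":0},{"gripper":85,"tx":0,"ty":4,"tz":0,"ax":0,"ay":0,"az":0},{"gripper":85,"tx":0,"ty":0,"tz":0,"ax":0,"ay":0,"az":0},{"gripper":46,"tx":0,"ty":0,"tz":0,"ax":0,"ay":0,"az":0},{"gripper":46,"tx":0,"ty":0,"tz":0,"ax":0,"ay":0,"az":0},{"gripper":46,"tx":0,"ty":0,"tz":0,"ax":0,"ay":0,"az":0},{"gripper":46,"tx":0,"ty":0,"tz":0,"ax":0,"ay":0,"az":0},{"gripper":46,"tx":0,"ty":0,"tz":0,"ax":0,"ay":0,"az":0},{"gripper":46,"tx":0,"ty":0,"tz":0,"ax":0,"ay":0,"az":0}], newtons=35)

```text
clock: 17.8
tcp_pos: [0.4453, 0.1374, 0.0174]
orientation: [-1.182, -1.249, 1.25]
contact_force: [-1.5, 0.1, 6.8]
grip_width: 0.0551
```

>>> jog_arm(motion=[{"gripper":46,"tx":0,"ty":-10,"tz":0,"ax":0,"ay":0,"az":0},{"gripper":46,"tx":0,"ty":-25,"tz":0,"ax":0,"ay":0,"az":0},{"gripper":46,"tx":0,"ty":-40,"tz":0,"ax":0,"ay":0,"az":0},{"gripper":46,"tx":0,"ty":-25,"tz":0,"ax":0,"ay":0,"az":0},{"gripper":46,"tx":0,"ty":-15,"tz":0,"ax":0,"ay":0,"az":0},{"gripper":46,"tx":0,"ty":0,"tz":0,"ax":0,"ay":0,"az":0},{"gripper":46,"tx":0,"ty":0,"tz":0,"ax":0,"ay":0,"az":0}])

```text
clock: 18.5
tcp_pos: [0.445, 0.1374, 0.132]
orientation: [-1.182, -1.249, 1.25]
contact_force: [-0.3, 0.1, -1.8]
grip_width: 0.055
```

```bash
python3 go.py 567.2 304.8 130 9.9
```

```text
t 18.5 pos [445.  137.4 132. ] grip 55.0 F [-0.3  0.1 -1.8] j7 [-0.68  0.3   0.29  2.16 -0.13  0.7   1.32]
shift first (cur tool axes): [ 160.4    1.8 -131.3]  after turn axes: [ 143.9    2.  -149.2]  turn: [-0.0009 -0.1174  0.    ]
```

>>> jog_arm(motion=[{"gripper":46,"tx":10,"ty":0,"tz":-9,"ax":0,"ay":0,"az":0},{"gripper":46,"tx":25,"ty":0,"tz":-20,"ax":0,"ay":0,"az":0},{"gripper":46,"tx":35,"ty":0,"tz":-29,"ax":0,"ay":0,"az":0},{"gripper":46,"tx":35,"ty":0,"tz":-29,"ax":0,"ay":0,"az":0},{"gripper":46,"tx":30,"ty":0,"tz":-24,"ax":0,"ay":0,"az":0},{"gripper":46,"tx":20,"ty":0,"tz":-16,"ax":0,"ay":0,"az":0},{"gripper":46,"tx":5.4,"ty":0,"tz":-4,"ax":0,"ay":-0.058,"az":0},{"gripper":46,"tx":0,"ty":0,"tz":0,"ax":0,"ay":-0.059,"az":0},{"gripper":46,"tx":0,"ty":15,"tz":0,"ax":0,"ay":0,"az":0},{"gripper":46,"tx":0,"ty":25,"tz":0,"ax":0,"ay":0,"az":0},{"gripper":46,"tx":0,"ty":0,"tz":0,"ax":0,"ay":0,"az":0},{"gripper":46,"tx":0,"ty":0,"tz":0,"ax":0,"ay":0,"az":0}])

```text
clock: 19.7
tcp_pos: [0.5663, 0.3043, 0.0902]
orientation: [-1.122, -1.331, 1.337]
contact_force: [-0.6, -0.0, -1.2]
grip_width: 0.0549
```

```bash
python3 go.py 566.7 304.7 69.4 9.9
```

```text
t 19.7 pos [566.3 304.3  90.2] grip 54.9 F [-0.6 -0.  -1.2] j7 [-0.74  0.61  0.21  1.76 -0.17  0.79  1.29]
shift first (cur tool axes): [ 0.3 20.8 -0.5]  after turn axes: [ 0.3 20.8 -0.4]  turn: [-0.0039 -0.0016 -0.0014]
```

>>> jog_arm(motion=[{"gripper":46,"tx":0.3,"ty":6,"tz":0,"ax":-0.002,"ay":-0.001,"az":-0.001},{"gripper":46,"tx":0,"ty":6,"tz":0,"ax":0,"ay":0,"az":0},{"gripper":46,"tx":0,"ty":4,"tz":0,"ax":0,"ay":0,"az":0},{"gripper":46,"tx":0,"ty":2,"tz":0,"ax":0,"ay":0,"az":0},{"gripper":46,"tx":0,"ty":0,"tz":0,"ax":0,"ay":0,"az":0},{"gripper":46,"tx":0,"ty":0,"tz":0,"ax":0,"ay":0,"az":0}])

```text
clock: 20.3
tcp_pos: [0.5672, 0.3051, 0.074]
orientation: [-1.122, -1.337, 1.334]
contact_force: [0.1, 0.9, -1.9]
grip_width: 0.0554
```

```bash
python3 go.py 566.7 304.7 69.4 9.9
```

```text
t 20.3 pos [567.2 305.1  74. ] grip 55.4 F [ 0.1  0.9 -1.9] j7 [-0.74  0.63  0.21  1.77 -0.18  0.76  1.3 ]
shift first (cur tool axes): [-0.4  4.6  0.6]  after turn axes: [-0.4  4.6  0.6]  turn: [0.0011 0.0003 0.001 ]
```

>>> jog_arm(motion=[{"gripper":46,"tx":-0.2,"ty":1.5,"tz":0.3,"ax":0,"ay":0,"az":0},{"gripper":46,"tx":0,"ty":1.3,"tz":0,"ax":0,"ay":0,"az":0},{"gripper":46,"tx":0,"ty":1,"tz":0,"ax":0,"ay":0,"az":0},{"gripper":46,"tx":0,"ty":0.5,"tz":0,"ax":0,"ay":0,"az":0},{"gripper":46,"tx":0,"ty":0,"tz":0,"ax":0,"ay":0,"az":0},{"gripper":46,"tx":0,"ty":0,"tz":0,"ax":0,"ay":0,"az":0}])

```text
clock: 20.9
tcp_pos: [0.5668, 0.3048, 0.0695]
orientation: [-1.122, -1.337, 1.335]
contact_force: [-0.1, -0.0, -0.5]
grip_width: 0.0549
```

```bash
python3 go.py 566.7 304.7 69.4 9.9
```

```text
t 20.9 pos [566.8 304.8  69.5] grip 54.9 F [-0.1 -0.  -0.5] j7 [-0.74  0.63  0.2   1.77 -0.18  0.75  1.3 ]
shift first (cur tool axes): [-0.1  0.1  0.1]  after turn axes: [-0.1  0.1  0.1]  turn: [0.0008 0.0004 0.0008]
```

>>> jog_arm(motion=[{"gripper":46,"tx":0,"ty":0.4,"tz":0,"ax":0,"ay":0,"az":0},{"gripper":46,"tx":0,"ty":0.3,"tz":0,"ax":0,"ay":0,"az":0},{"gripper":46,"tx":0,"ty":0,"tz":0,"ax":0,"ay":0,"az":0},{"gripper":46,"tx":0,"ty":0,"tz":0,"ax":0,"ay":0,"az":0}])

```text
clock: 21.3
tcp_pos: [0.5668, 0.3048, 0.0695]
orientation: [-1.122, -1.337, 1.334]
contact_force: [-2.5, -1.4, 6.3]
grip_width: 0.0549
```

In contact. Releasing, lifting, then heading to the weight; the bed should then be clear for the top camera.

>>> jog_arm(motion=[{"gripper":59,"tx":0,"ty":0,"tz":0,"ax":0,"ay":0,"az":0},{"gripper":85,"tx":0,"ty":0,"tz":0,"ax":0,"ay":0,"az":0},{"gripper":85,"tx":0,"ty":0,"tz":0,"ax":0,"ay":0,"az":0},{"gripper":85,"tx":0,"ty":-10,"tz":0,"ax":0,"ay":0,"az":0},{"gripper":85,"tx":0,"ty":-25,"tz":0,"ax":0,"ay":0,"az":0},{"gripper":85,"tx":0,"ty":-35,"tz":0,"ax":0,"ay":0,"az":0},{"gripper":85,"tx":0,"ty":-20,"tz":0,"ax":0,"ay":0,"az":0},{"gripper":85,"tx":0,"ty":0,"tz":0,"ax":0,"ay":0,"az":0}])

```text
clock: 22.1
tcp_pos: [0.569, 0.3057, 0.1631]
orientation: [-1.124, -1.343, 1.329]
contact_force: [-0.1, 0.0, -0.5]
grip_width: 0.0847
```

```bash
python3 go.py 442 -137.5 140 -0.3; python3 - <<'E'
from h import *
im=cv2.imread("pics/side0.png")[:,:,::-1].copy()
print(project("side",[[.4403,-.1381,.062]]))
p=cv2.resize(im[215:265,230:280],None,fx=12,fy=12,interpolation=cv2.INTER_CUBIC)[:,:,::-1].copy()
for z,L,W,col in((.062,.028,.011,(0,255,0)),(.026,.04,.025,(255,0,255))):
  q=[[.4403+a,-.1381+b,z] for a,b in((L,W),(-L,W),(-L,-W),(L,-W))]
  w=((project("side",q)-[230,215]+.5)*12).astype(int); cv2.polylines(p,[w],True,col,1)
cv2.imwrite("pics/w.png",p)
im=cv2.imread("pics/top0.png")
p=cv2.resize(im[215:265,280:330],None,fx=12,fy=12,interpolation=cv2.INTER_CUBIC).copy()
for z,L,W,col in((.062,.028,.011,(0,255,0)),(.026,.04,.025,(255,0,255))):
  q=[[.4403+a,-.1381+b,z] for a,b in((L,W),(-L,W),(-L,-W),(L,-W))]
  w=((project("top",q)-[280,215]+.5)*12).astype(int); cv2.polylines(p,[w],True,col,1)
cv2.imwrite("pics/wt.png",p)
E
```

```text
t 22.1 pos [569.  305.7 163.1] grip 84.7 F [-0.1  0.  -0.5] j7 [-0.76  0.52  0.24  1.72 -0.15  0.91  1.28]
shift first (cur tool axes): [-414.9   20.2  201.5]  after turn axes: [-443.9   23.1  124.6]  turn: [0.007  0.1781 0.0043]
[[252.44944084 236.73802698]]
```

View pics/w.png

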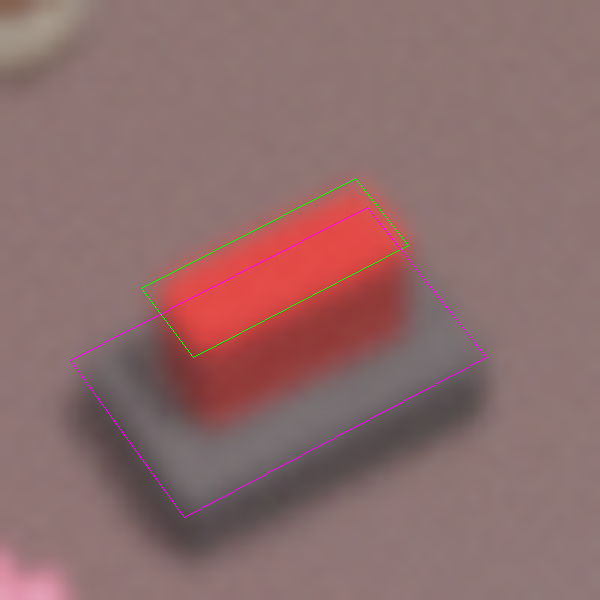

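View pics/wt.png

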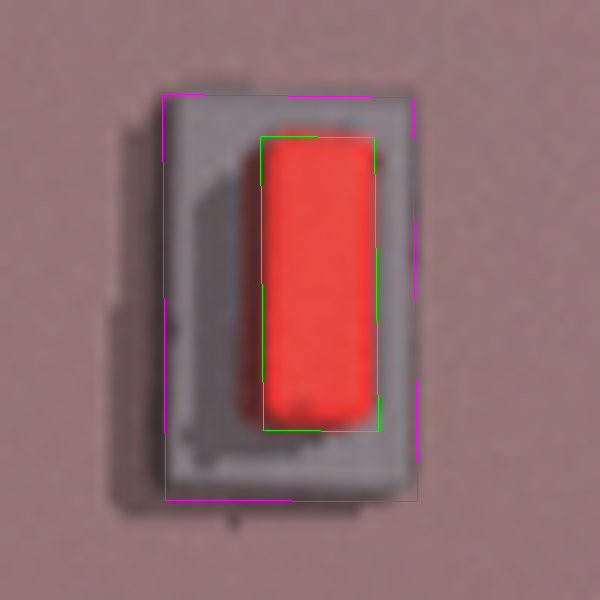

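Both views put the bar about 1.5 mm farther in +x than the first fit, so I use (441.7, -138.2). Moving over.

>>> jog_arm(motion=[{"gripper":85,"tx":-15,"ty":0,"tz":7,"ax":0,"ay":0,"az":0},{"gripper":85,"tx":-30,"ty":0,"tz":15,"ax":0,"ay":0,"az":0},{"gripper":85,"tx":-40,"ty":0,"tz":19,"ax":0,"ay":0,"az":0},{"gripper":85,"tx":-40,"ty":0,"tz":19,"ax":0,"ay":0,"az":0},{"gripper":85,"tx":-40,"ty":0,"tz":19,"ax":0,"ay":0,"az":0},{"gripper":85,"tx":-40,"ty":0,"tz":20,"ax":0,"ay":0,"az":0},{"gripper":85,"tx":-40,"ty":0,"tz":20,"ax":0,"ay":0,"az":0},{"gripper":85,"tx":-40,"ty":0,"tz":20,"ax":0,"ay":0,"az":0},{"gripper":85,"tx":-40,"ty":0,"tz":20,"ax":0,"ay":0,"az":0},{"gripper":60,"tx":-40,"ty":0,"tz":19,"ax":0,"ay":0,"az":0},{"gripper":60,"tx":-30,"ty":0,"tz":14,"ax":0,"ay":0.06,"az":0},{"gripper":60,"tx":-20,"ty":0,"tz":8,"ax":0.003,"ay":0.06,"az":0.002}])

```text
clock: 23.3
tcp_pos: [0.4369, -0.1412, 0.1575]
orientation: [-1.185, -1.239, 1.246]
contact_force: [-0.0, 0.1, 0.4]
grip_width: 0.0599
```

>>> jog_arm(motion=[{"gripper":60,"tx":0,"ty":10,"tz":0,"ax":0.003,"ay":0.058,"az":0.002},{"gripper":60,"tx":0,"ty":10,"tz":0,"ax":0,"ay":0,"az":0},{"gripper":60,"tx":0,"ty":0,"tz":0,"ax":0,"ay":0,"az":0},{"gripper":60,"tx":0,"ty":0,"tz":0,"ax":0,"ay":0,"az":0}])

```text
clock: 23.7
tcp_pos: [0.4396, -0.1374, 0.1378]
orientation: [-1.208, -1.201, 1.213]
contact_force: [-0.4, 0.4, -0.7]
grip_width: 0.0598
```

```bash
python3 go.py 441.7 -138.2 45 -0.4; python3 - <<'E'
from h import *
for n in("side","top"):
  im=vision.grab_frame(n); cv2.imwrite(f"pics/{n}5.png",im[:,:,::-1])
  print(n,find(n,im,"white",project(n,[[.567,.305,.072]])[0],.072,win=30,close=2))
  print(n,find(n,im,"green",project(n,[[.567,.305,.012]])[0],.012,win=36,close=2))
E
```

```text
t 23.7 pos [ 439.6 -137.4  137.8] grip 59.8 F [-0.4  0.4 -0.7] j7 [-0.18  0.29  0.4   2.17 -0.17  0.71  1.91]
shift first (cur tool axes): [-0.5 92.7 -2.7]  after turn axes: [-0.7 92.8 -2.1]  turn: [-0.0067  0.0045 -0.0031]
side (array([542.39221191, 298.33172607]), 64.21381378173828, 46.182369232177734, -79.33308982849121)Traceback (most recent call last):
  File "<stdin>", line 5, in <module>
  File "h.py", line 30, in find
    k=max(cs,key=cv2.contourArea).reshape(-1,2)
      ~~~^^^^^^^^^^^^^^^^^^^^^^^^
ValueError: max() iterable argument is empty
```

View pics/side5.png

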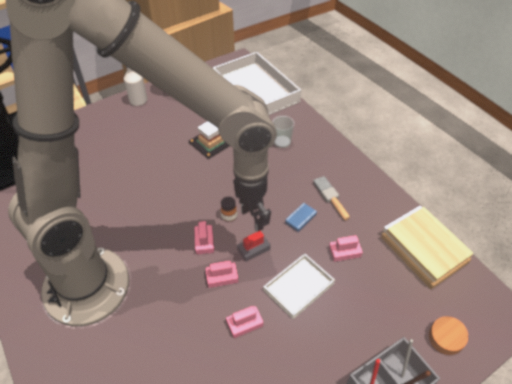

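```bash
python3 - <<'E'
from h import *
n="top"
im=vision.grab_frame(n); cv2.imwrite(f"pics/{n}5.png",im[:,:,::-1])
for z,k in((.072,"white"),(.012,"green")):
  try: print(n,find(n,im,k,project(n,[[.567,.305,z]])[0],z,win=30,close=2))
  except Exception as e: print(e)
p=cv2.resize(im[150:270,80:340],None,fx=3,fy=3,interpolation=cv2.INTER_CUBIC)
cv2.imwrite("pics/top5c.png",p[:,:,::-1])
E
```

```text
top (array([566.21350098, 303.84707642]), 94.08121490478516, 56.72163009643555, 9.910365104675293)
top (array([567.4788208, 274.8302002]), 115.7395248413086, 41.42652893066406, -8.309707641601562)
```

View pics/top5c.png

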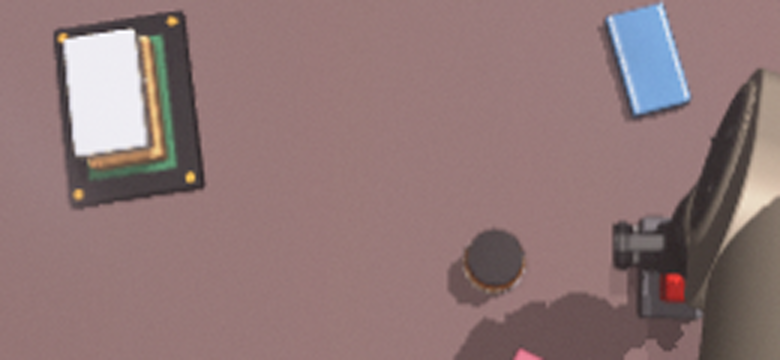

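The top view shows a neat stack of three. The plate measures (566.2, 303.8) at 9.9°, within about 1 mm of the bed centre. Descending on the weight in two steps.

>>> jog_arm(motion=[{"gripper":60,"tx":-0.5,"ty":12,"tz":-2,"ax":-0.005,"ay":0.004,"az":-0.002},{"gripper":60,"tx":0,"ty":25,"tz":0,"ax":0,"ay":0,"az":0},{"gripper":60,"tx":0,"ty":20,"tz":0,"ax":0,"ay":0,"az":0},{"gripper":60,"tx":0,"ty":8,"tz":0,"ax":0,"ay":0,"az":0},{"gripper":60,"tx":0,"ty":0,"tz":0,"ax":0,"ay":0,"az":0},{"gripper":60,"tx":0,"ty":0,"tz":0,"ax":0,"ay":0,"az":0}])

```text
clock: 24.4
tcp_pos: [0.4424, -0.139, 0.0739]
orientation: [-1.215, -1.203, 1.204]
contact_force: [-0.2, 0.1, 0.5]
grip_width: 0.0594
```

```bash
python3 go.py 441.7 -138.2 45 -0.4; python3 - <<'E'
from h import *
im=vision.grab_frame("side")
p=cv2.resize(im[150:280,190:330],None,fx=5,fy=5,interpolation=cv2.INTER_CUBIC)
cv2.imwrite("pics/s6.png",p[:,:,::-1])
E
```

```text
t 24.4 pos [ 442.4 -139.    73.9] grip 59.4 F [-0.2  0.1  0.5] j7 [-0.12  0.41  0.35  2.21 -0.26  0.56  1.98]
shift first (cur tool axes): [ 0.8 28.9  0.7]  after turn axes: [ 0.8 28.9  0.7]  turn: [ 0.0008 -0.0016 -0.0015]
```

View pics/s6.png

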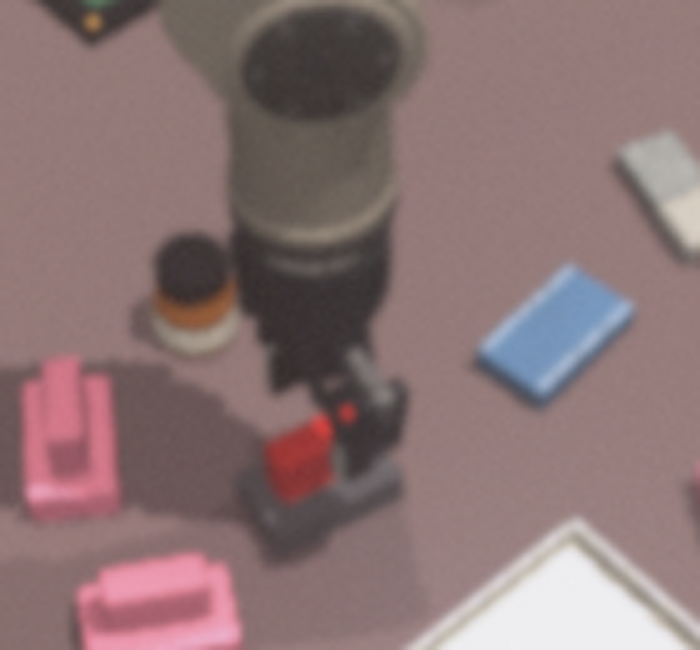

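The fingers straddle the red bar at crop (310,450). Descending and gripping.

>>> jog_arm(motion=[{"gripper":60,"tx":0.6,"ty":12,"tz":0.5,"ax":0,"ay":-0.001,"az":-0.001},{"gripper":60,"tx":0,"ty":10,"tz":0,"ax":0,"ay":0,"az":0},{"gripper":60,"tx":0,"ty":6,"tz":0,"ax":0,"ay":0,"az":0},{"gripper":60,"tx":0,"ty":0,"tz":0,"ax":0,"ay":0,"az":0},{"gripper":14,"tx":0,"ty":0,"tz":0,"ax":0,"ay":0,"az":0},{"gripper":14,"tx":0,"ty":0,"tz":0,"ax":0,"ay":0,"az":0},{"gripper":14,"tx":0,"ty":0,"tz":0,"ax":0,"ay":0,"az":0},{"gripper":14,"tx":0,"ty":0,"tz":0,"ax":0,"ay":0,"az":0},{"gripper":14,"tx":0,"ty":0,"tz":0,"ax":0,"ay":0,"az":0},{"gripper":14,"tx":0,"ty":0,"tz":0,"ax":0,"ay":0,"az":0},{"gripper":14,"tx":0,"ty":0,"tz":0,"ax":0,"ay":0,"az":0}], newtons=70)

```text
clock: 25.55
tcp_pos: [0.4417, -0.1387, 0.0456]
orientation: [-1.214, -1.204, 1.203]
contact_force: [-1.3, -2.4, 5.8]
grip_width: 0.0208
```

```bash
python3 go.py 441.7 -138.2 45 -0.4
```

```text
t 25.55 pos [ 441.7 -138.7   45.6] grip 20.8 F [-1.3 -2.4  5.8] j7 [-0.09  0.47  0.31  2.22 -0.29  0.49  2.02]
shift first (cur tool axes): [0.5 0.6 0. ]  after turn axes: [0.5 0.6 0. ]  turn: [ 0.0008 -0.0011 -0.0007]
```

>>> jog_arm(motion=[{"gripper":14,"tx":0,"ty":-8,"tz":0,"ax":0,"ay":0,"az":0},{"gripper":14,"tx":0,"ty":-20,"tz":0,"ax":0,"ay":0,"az":0},{"gripper":14,"tx":0,"ty":-30,"tz":0,"ax":0,"ay":0,"az":0},{"gripper":14,"tx":0,"ty":-35,"tz":0,"ax":0,"ay":0,"az":0},{"gripper":14,"tx":0,"ty":-25,"tz":0,"ax":0,"ay":0,"az":0},{"gripper":14,"tx":0,"ty":-12,"tz":0,"ax":0,"ay":0,"az":0},{"gripper":14,"tx":0,"ty":0,"tz":0,"ax":0,"ay":0,"az":0},{"gripper":14,"tx":0,"ty":0,"tz":0,"ax":0,"ay":0,"az":0}])

```text
clock: 26.35
tcp_pos: [0.4402, -0.1377, 0.1741]
orientation: [-1.211, -1.202, 1.205]
contact_force: [-0.2, 0.7, -7.7]
grip_width: 0.0207
```

```bash
python3 go.py 566.7 304.4 175 9.9; python3 - <<'E'
from h import *
im=vision.grab_frame("side")
p=cv2.resize(im[130:260,190:330],None,fx=5,fy=5,interpolation=cv2.INTER_CUBIC)
cv2.imwrite("pics/s7.png",p[:,:,::-1])
E
```

```text
t 26.35 pos [ 440.2 -137.7  174.1] grip 20.7 F [-0.2  0.7 -7.7] j7 [-0.21  0.23  0.44  2.14 -0.13  0.8   1.87]
shift first (cur tool axes): [ 443.    -1.1 -123.2]  after turn axes: [ 413.7   -0.9 -200.6]  turn: [-0.0024 -0.1801  0.0004]
```

View pics/s7.png

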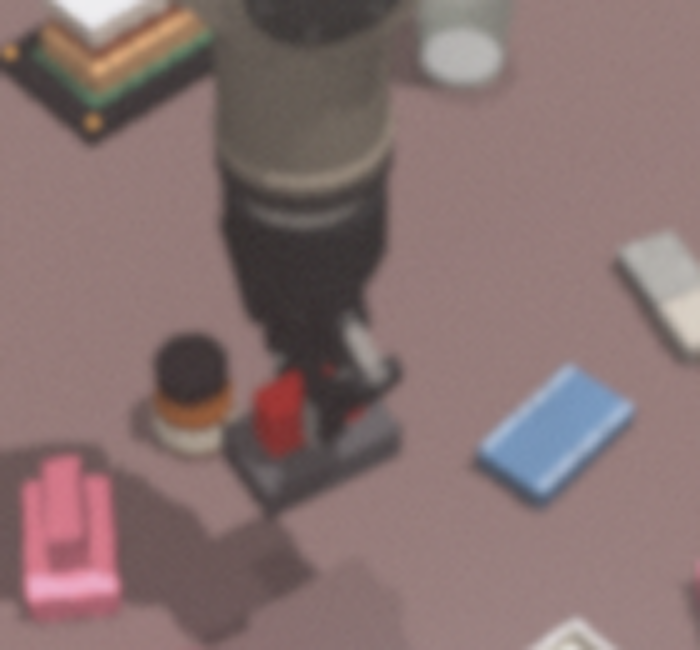

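The weight is held level and well clear. Carrying it to the stack.

>>> jog_arm(motion=[{"gripper":14,"tx":12,"ty":0,"tz":-4,"ax":0,"ay":0,"az":0},{"gripper":14,"tx":28,"ty":0,"tz":-8,"ax":0,"ay":0,"az":0},{"gripper":14,"tx":38,"ty":0,"tz":-10,"ax":0,"ay":0,"az":0},{"gripper":14,"tx":42,"ty":0,"tz":-12,"ax":0,"ay":0,"az":0},{"gripper":14,"tx":42,"ty":0,"tz":-12,"ax":0,"ay":0,"az":0},{"gripper":14,"tx":42,"ty":0,"tz":-12,"ax":0,"ay":0,"az":0},{"gripper":14,"tx":42,"ty":0,"tz":-12,"ax":0,"ay":0,"az":0},{"gripper":14,"tx":42,"ty":0,"tz":-12,"ax":0,"ay":0,"az":0},{"gripper":14,"tx":42,"ty":0,"tz":-12,"ax":0,"ay":0,"az":0},{"gripper":14,"tx":38,"ty":0,"tz":-10,"ax":0,"ay":0,"az":0},{"gripper":14,"tx":35,"ty":0,"tz":-9,"ax":0,"ay":0,"az":0},{"gripper":14,"tx":28,"ty":0,"tz":-7,"ax":0,"ay":0,"az":0}])

```text
clock: 27.6
tcp_pos: [0.5634, 0.2955, 0.1728]
orientation: [-1.21, -1.203, 1.207]
contact_force: [0.7, 0.2, -8.0]
grip_width: 0.0212
```

>>> jog_arm(motion=[{"gripper":14,"tx":12,"ty":0,"tz":-3,"ax":0,"ay":-0.06,"az":0},{"gripper":14,"tx":0,"ty":0,"tz":0,"ax":0,"ay":-0.06,"az":0},{"gripper":14,"tx":0,"ty":0,"tz":0,"ax":0,"ay":-0.06,"az":0},{"gripper":14,"tx":0,"ty":0,"tz":0,"ax":0,"ay":0,"az":0},{"gripper":14,"tx":0,"ty":0,"tz":0,"ax":0,"ay":0,"az":0},{"gripper":14,"tx":0,"ty":0,"tz":0,"ax":0,"ay":0,"az":0}])

```text
clock: 28.2
tcp_pos: [0.5674, 0.3038, 0.1743]
orientation: [-1.123, -1.333, 1.335]
contact_force: [-0.5, 0.1, -8.4]
grip_width: 0.0213
```

```bash
python3 go.py 566.7 304.4 117.6 9.9
```

```text
t 28.2 pos [567.4 303.8 174.3] grip 21.3 F [-0.5  0.1 -8.4] j7 [-0.75  0.5   0.22  1.71 -0.13  0.94  1.26]
shift first (cur tool axes): [ 0.7 56.7  0.5]  after turn axes: [ 0.7 56.7  0.6]  turn: [-0.0013 -0.0018 -0.0007]
```

>>> jog_arm(motion=[{"gripper":14,"tx":0.6,"ty":8,"tz":0.5,"ax":-0.001,"ay":-0.001,"az":0},{"gripper":14,"tx":0,"ty":15,"tz":0,"ax":0,"ay":0,"az":0},{"gripper":14,"tx":0,"ty":12,"tz":0,"ax":0,"ay":0,"az":0},{"gripper":14,"tx":0,"ty":8,"tz":0,"ax":0,"ay":0,"az":0},{"gripper":14,"tx":0,"ty":5,"tz":0,"ax":0,"ay":0,"az":0},{"gripper":14,"tx":0,"ty":3,"tz":0,"ax":0,"ay":0,"az":0},{"gripper":14,"tx":0,"ty":0,"tz":0,"ax":0,"ay":0,"az":0},{"gripper":14,"tx":0,"ty":0,"tz":0,"ax":0,"ay":0,"az":0}])

```text
clock: 29.0
tcp_pos: [0.5676, 0.3044, 0.1245]
orientation: [-1.123, -1.337, 1.335]
contact_force: [-0.6, 0.3, -7.8]
grip_width: 0.021
```

```bash
python3 go.py 566.7 304.4 117.6 9.9; python3 - <<'E'
from h import *
im=vision.grab_frame("side")
p=cv2.resize(im[70:190,160:290],None,fx=5,fy=5,interpolation=cv2.INTER_CUBIC)
cv2.imwrite("pics/s8.png",p[:,:,::-1])
E
```

```text
t 29.0 pos [567.6 304.4 124.5] grip 21.0 F [-0.6  0.3 -7.8] j7 [-0.74  0.56  0.21  1.75 -0.15  0.85  1.28]
shift first (cur tool axes): [0.2 6.9 0.9]  after turn axes: [0.2 6.9 0.9]  turn: [ 0.0016  0.0003 -0.0001]
```

View pics/s8.png

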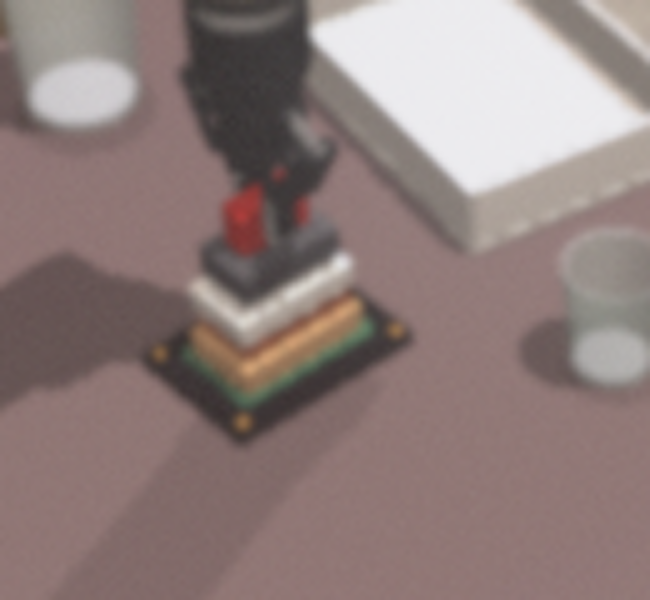

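The weight hangs level and centred, 7 mm above the plate. Final slow lowering.

>>> jog_arm(motion=[{"gripper":14,"tx":0.2,"ty":2,"tz":0.6,"ax":0.001,"ay":0,"az":0},{"gripper":14,"tx":0,"ty":2,"tz":0,"ax":0,"ay":0,"az":0},{"gripper":14,"tx":0,"ty":1.2,"tz":0,"ax":0,"ay":0,"az":0},{"gripper":14,"tx":0,"ty":0.6,"tz":0,"ax":0,"ay":0,"az":0},{"gripper":14,"tx":0,"ty":0,"tz":0,"ax":0,"ay":0,"az":0},{"gripper":14,"tx":0,"ty":0,"tz":0,"ax":0,"ay":0,"az":0}])

```text
clock: 29.65
tcp_pos: [0.5667, 0.3044, 0.1184]
orientation: [-1.123, -1.336, 1.336]
contact_force: [0.3, -0.0, -8.5]
grip_width: 0.0212
```

```bash
python3 go.py 566.7 304.4 117.6 9.9
```

```text
t 29.65 pos [566.7 304.4 118.4] grip 21.2 F [ 0.3 -0.  -8.5] j7 [-0.74  0.57  0.21  1.75 -0.15  0.84  1.28]
shift first (cur tool axes): [0.  0.8 0. ]  after turn axes: [0.  0.8 0. ]  turn: [ 0.      0.0005 -0.0003]
```

>>> jog_arm(motion=[{"gripper":14,"tx":0,"ty":0.5,"tz":0,"ax":0,"ay":0,"az":0},{"gripper":14,"tx":0,"ty":0.4,"tz":0,"ax":0,"ay":0,"az":0},{"gripper":14,"tx":0,"ty":0,"tz":0,"ax":0,"ay":0,"az":0},{"gripper":14,"tx":0,"ty":0,"tz":0,"ax":0,"ay":0,"az":0}])

```text
clock: 30.05
tcp_pos: [0.5668, 0.3044, 0.1177]
orientation: [-1.123, -1.336, 1.336]
contact_force: [-1.7, -0.4, -3.8]
grip_width: 0.0212
```

>>> jog_arm(motion=[{"gripper":14,"tx":0,"ty":0.4,"tz":0,"ax":0,"ay":0,"az":0},{"gripper":14,"tx":0,"ty":0,"tz":0,"ax":0,"ay":0,"az":0},{"gripper":14,"tx":0,"ty":0,"tz":0,"ax":0,"ay":0,"az":0}])

```text
clock: 30.35
tcp_pos: [0.5668, 0.3044, 0.1177]
orientation: [-1.123, -1.336, 1.335]
contact_force: [-2.7, -2.4, 4.2]
grip_width: 0.0208
```

The weight rests on the plate. Releasing, lifting straight up, then swinging away for a check.

>>> jog_arm(motion=[{"gripper":26,"tx":0,"ty":0,"tz":0,"ax":0,"ay":0,"az":0},{"gripper":60,"tx":0,"ty":0,"tz":0,"ax":0,"ay":0,"az":0},{"gripper":60,"tx":0,"ty":0,"tz":0,"ax":0,"ay":0,"az":0},{"gripper":60,"tx":0,"ty":0,"tz":0,"ax":0,"ay":0,"az":0},{"gripper":60,"tx":0,"ty":-10,"tz":0,"ax":0,"ay":0,"az":0},{"gripper":60,"tx":0,"ty":-25,"tz":0,"ax":0,"ay":0,"az":0},{"gripper":60,"tx":0,"ty":-35,"tz":0,"ax":0,"ay":0,"az":0},{"gripper":60,"tx":0,"ty":-25,"tz":0,"ax":0,"ay":0,"az":0},{"gripper":60,"tx":-10,"ty":-10,"tz":0,"ax":0,"ay":0,"az":0},{"gripper":60,"tx":-30,"ty":0,"tz":10,"ax":0,"ay":0,"az":0},{"gripper":60,"tx":-40,"ty":0,"tz":15,"ax":0,"ay":0,"az":0},{"gripper":60,"tx":-40,"ty":0,"tz":15,"ax":0,"ay":0,"az":0}])

```text
clock: 31.55
tcp_pos: [0.5473, 0.1772, 0.2216]
orientation: [-1.122, -1.335, 1.337]
contact_force: [0.0, -1.1, 0.6]
grip_width: 0.0598
```

>>> jog_arm(motion=[{"gripper":60,"tx":-40,"ty":0,"tz":15,"ax":0,"ay":0,"az":0},{"gripper":60,"tx":-40,"ty":0,"tz":15,"ax":0,"ay":0,"az":0},{"gripper":60,"tx":-40,"ty":0,"tz":15,"ax":0,"ay":0,"az":0},{"gripper":60,"tx":-40,"ty":0,"tz":15,"ax":0,"ay":0,"az":0},{"gripper":60,"tx":-40,"ty":0,"tz":10,"ax":0,"ay":0,"az":0},{"gripper":60,"tx":-40,"ty":0,"tz":0,"ax":0,"ay":0,"az":0},{"gripper":60,"tx":-20,"ty":0,"tz":0,"ax":0,"ay":0,"az":0},{"gripper":60,"tx":0,"ty":0,"tz":0,"ax":0,"ay":0,"az":0},{"gripper":60,"tx":0,"ty":0,"tz":0,"ax":0,"ay":0,"az":0}])

```text
clock: 32.45
tcp_pos: [0.5232, -0.0893, 0.2218]
orientation: [-1.122, -1.334, 1.335]
contact_force: [0.4, 0.5, -0.4]
grip_width: 0.0603
```

```bash
python3 - <<'E'
from h import *
c,s=np.cos(np.deg2rad(9.9)),np.sin(np.deg2rad(9.9))
out=[]
for n,x0,y0 in(("side",175,85),("top",80,140)):
  im=vision.grab_frame(n); cv2.imwrite(f"pics/{n}9.png",im[:,:,::-1])
  p=cv2.resize(im[y0:y0+80,x0:x0+80],None,fx=5,fy=5,interpolation=cv2.INTER_CUBIC)[:,:,::-1].copy()
  for z,L,W in((.134,.028,.011),(.098,.04,.025)):
    q=[[.5668+a*c-b*s,.3044+a*s+b*c,z] for a,b in((L,W),(-L,W),(-L,-W),(L,-W))]
    cv2.polylines(p,[((project(n,q)-[x0,y0]+.5)*5).astype(int)],True,(255,0,255),1)
  out.append(p)
  try: print(n,find(n,im,"red",project(n,[[.567,.305,.134]])[0],.134,win=18))
  except Exception as e: print(e)
  try: print(n,find(n,im,"blue",project(n,[[.6125,-.124,.018]])[0],.018,win=25))
  except Exception as e: print(e)
cv2.imwrite("pics/fin.png",np.hstack(out))
o=get_obs();print(o["clock"],o["tcp_pos"])
E
```

```text
max() iterable argument is empty
max() iterable argument is empty
top (array([566.22735596, 299.82086182]), 55.24657440185547, 26.197973251342773, 7.15212869644165)
max() iterable argument is empty
32.55 [ 0.52342455 -0.0877384   0.22179475]
```

View pics/fin.png

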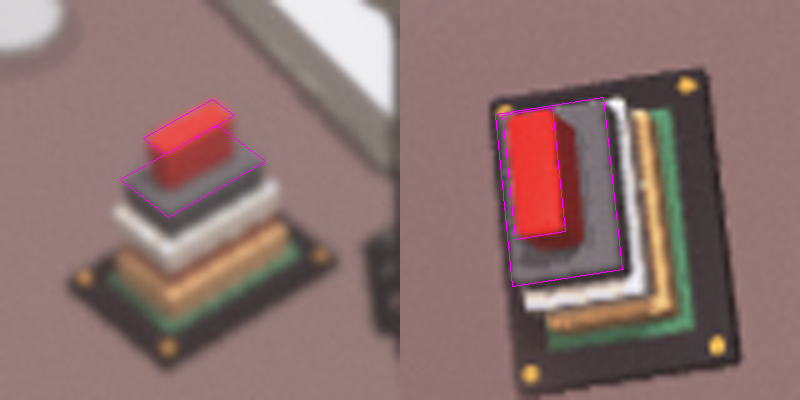

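View pics/top9.png

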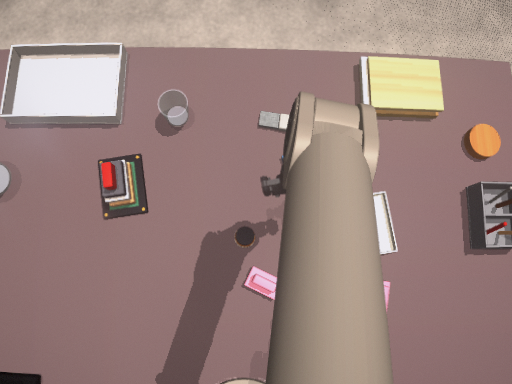

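View pics/side9.png

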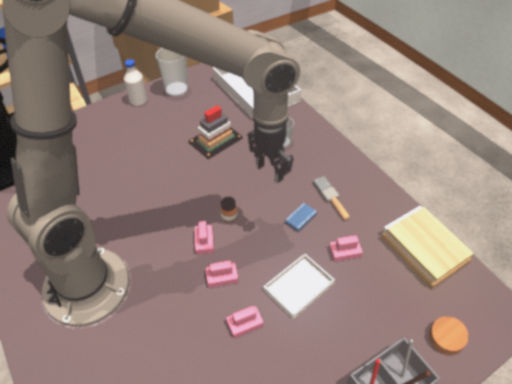

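The stack stands in the right order, and the weight's block and bar match the predicted outlines in both views. The blue tile, jar, beaker and brush are where they were, and the gripper is clear at z = 0.22 m. Handing in.

```bash
python3 -c "
from bench import ticket;print(ticket.hand_in())"
```

```text
the job is handed in; nothing more can be done
None
```

The stack is built on the black press bed: board, terracotta tile, white plate, then the steel weight with its red grip on top. I let go of each piece before fetching the next, and handed the job in at about 32.6 s of the 128 s.

**Forces:** each piece was set down with gentle contact, about 6 N at most on the readings. Grip force was 30–35 N for the slabs and 70 N for the weight.

**Placement:** before the weight went on, the top view put the plate within about 1 mm of the bed centre and at the bed's 9.9° angle. In the last pictures, the weight's block and bar lie on their predicted outlines in both views. The board and tile were checked against their outlines in the side view only; part of the tile was hidden by the arm.

**Bystanders:** the blue tile, jar, beaker and brush look untouched in the last pictures. The arm covered the blue tile in the top view and part of the beaker in the side view, so each was clear in only one view.

**Checks that failed or disagreed:**
- **Red bar, top view:** the automatic fit came out about 4.6 mm off sideways and 2.8° off in angle. It had taken in the bar's shaded side face, so I relied on the outline comparison instead.
- **Colour masks, side view:** these found neither the red bar nor the blue tile, so I judged those by eye.

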